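# Hang the washing-up brush and the wire basket on the drip stand

## Task

Hang the washing-up things up to drip dry: first pull the brush out of the wire basket while the basket stays standing on the counter, and hang it by its wire eye on the smaller hook of the drip stand; then hang the empty basket by its bail on the larger hook. The stand's fork is parked to one side, so swing it round in front so that in the end brush and basket hang still, wholly over the drip tray. Do not knock over or push away the wash bottle or the beaker.

Things in the scene. Friction and masses are not known exactly. Their poses are not given: they have to be found in the camera images.
- drip_stand: fixed drip stand: grey cast base 19 mm high (x -30 to 110, y -100 to 100 mm) with an upright 12 mm steel rod; on the rod turns a steel fork. Origin on the counter under the rod's axis; z up. The fork: a 130 mm cross bar on the rod's head (head up to 266 mm high) with two level parallel rods, axes 250 mm high, each ending in an upturned hook
- fork (a joint): turn of the fork about the stand's upright rod, rad (-0.7 to 1.9; starts parked at 0.8 to 1.3; stays where left, takes 0.4 N m). At 0 both rods point along the stand's -x; growing swings the tips towards its +y. At 0 the right rod (y = -70 mm, 8 mm thick, 185 mm long) bears the larger hook, the left (y = +70 mm, 5 mm thick, 160 mm long) the smaller
- basket_hook (a point): the lowest point (on the upper side of the rod) of the larger hook's dip, where a bail comes to rest; 165 mm out from the fork's axis along the rod, about 248 mm above the counter. The hook's tip is 20 mm farther out and 27 mm higher. Axes turn with the fork: its -x points outward along the rod, z up
- brush_hook (a point): the lowest point (upper side of the rod) of the smaller hook's dip, where the brush eye comes to rest; 148 mm out from the fork's axis, about 248 mm above the counter. The hook's tip is 12 mm farther out and 14 mm higher. Axes turn with the fork: its -x points outward along the rod, z up
- drip_tray: flat fixed steel tray, 220 (x) x 310 (y) x 19 mm, on the counter in front of the stand; origin at the centre of its underside
- basket: steel wire basket 92 (x) x 92 (y) mm, rim 62 mm high, floor 4 mm, 180 g, with a fixed bail of 8 mm round bar in the plane x = 0. Origin at the centre of its underside. The bail's top bar runs level along y from -32 to +32 mm, axis 121 mm up; its legs stand at y = +-46 mm; the arch below is 55 mm high. The hook passes through the arch along x and takes the bar's middle: hold it beside the middle
- bail_mid (a point): middle of the bail's top bar (on the bar's axis), 121 mm above the basket's underside; axes as the basket's, the bar along y
- brush: bottle brush 219 mm long, 60 g, standing head down in the basket on the -x side of the bail. Origin at the centre of the head's lower end, z along the brush to the eye. Bristle head 25 mm thick, z = 0 to 53 mm; 5 mm stem; grey round handle 12.4 mm thick, z = 115 to 180 mm; then a steel wire eye (4 mm wire) in the y-z plane, opening 22 mm wide, 30 mm high, open along x
- brush_eye (a point): inside top of the brush's eye, 214.5 mm from the head's end: the point that must come to rest on the smaller hook; axes as the brush's, the eye is open along x
- wash_bottle: white wash bottle with a bent spout, 63 x 88 x 183 mm, bystander; origin at the centre of its underside
- beaker: small glass beaker, 52 mm across, 66 mm high, bystander; origin at the centre of its underside

How it is judged:
By the outcome, as a careful person would: the job done as asked, in the order asked, and still so for the second after the job is handed in, with the robot touching nothing.
It also fails if it takes over 72 s, if anything falls off the work surface, if the arm or the gripper's body presses on something with over 40 N, if the wrist force passes 120 N, or if a joint passes its speed limit or range.

## Robot

A 6-joint arm with a two-finger parallel gripper is mounted at the origin on a cart in front of the work surface, level with it; the furniture and walls round the work are solid. World frame = base frame: x ahead of the robot, y to its left, z up, the work surface at z = 0. Lengths are in mm, angles in rad, forces in N, time in s.
With the tool pointing down it reaches from about 275 to 750 mm from the base axis. Payload 10.2 kg.
Tool frame: the origin (TCP) lies midway between the tips of the shut fingers; the grasp point (between the pads) lies 19 mm behind it; z points along the fingers, y is the line along which they close (so a half turn about z gives the same grasp; the last joint's range is limited). The gripper opens to 85 mm and grips with 20 to 120 N. Pads are 22 mm wide; open, the fingers measure 114 mm over their backs; the gripper's body (76 mm by 85 mm) begins 54 mm behind the grasp point. The pads swing forward as they close: fully open they stand 13 mm farther back than shut.
Start: joints at [-1.407, 0.313, 1.498, -0, 1.331, -0.223], TCP at [198.032, -486.225, 231.294] pointing down, gripper open.
Joint ranges: [-2.94, 2.94], [-0.97, 2.17], [0.19, 2.56], [-1.23, 4.37], [0.02, 3.11], [-2.88, 2.88]. Speed limits (rad/s): [2.39, 2.39, 3.01, 3.14, 3.14, 3.14].

## Interface

Orientations are given as a unit quaternion [w, x, y, z].
In Python, from rig import ctrl, capture, camera_info gives the robot as it stands.
- The arm moves only by the tool apply_moves, never from a script. Its argument "targets" is a list of rows, each a list of 3 entries, a list of its own where there are three numbers: the finger opening in mm, from 0 to 85.4, then the shift along the world's x, y, z in mm, then the turn, a rotation vector about the world's x, y, z in degrees. In form: [[grip, [dx, dy, dz], [rx, ry, rz]], ...]. A call has 1 to 20 rows; each row is the pose to reach, as a shift and turn from the pose commanded when the call began; what a row does not reach only later rows make up. A row lasts 1/10 s, in which the tool goes at most 50 mm and 8.59 degrees, less where a joint would pass 70% of its speed; a pose out of reach is approached as far as the arm can. A call with a gripper value outside its range is refused whole. The fingers move at their own pace and stop on an object; "squeeze" is the grip in N (left out, the last holds). Time passes only in rows, so rows that repeat a pose let the fingers close. It gives the time, the measured TCP pose, the force, the opening and the grip force at its end, in the units of the state.
- ctrl.sense(): the state, without advancing time (a new reading comes with each control period).
- capture(name): name is "scene" or "top"; returns (picture, depth): 420x560x3 uint8, blue, green, red; 420x560 float32, mm along the optical axis (not along the pixel's ray), 0 where there is no reading.
- camera_info(name): a dict with "vfov" (degrees; the focal length in pixels is half the picture's height over the tangent of half this angle, whatever the lens; pixels are square), "cx", "cy" (the principal point, pixels), "extrinsics" (4x4, takes a point from camera to world coordinates). Camera axes: x right, y down, z forward; pixel columns grow to the right and rows downward; lengths in mm; the calibration is good to about 2 mm. A picture is of the moment at which its call begins. camera_info takes no time and is no camera call.
- ctrl.finish_job(): hands the job in; it is judged then, once.
The state is a dict: "time_s": time; "joints": joint angles; "dq": joint speeds; "tau": joint torques, N m; "eef_pos": TCP position; "ee_rot": TCP orientation; "force": force on the tool from outside, world axes, zero at the start; "wrist_torque": the same for the moment, N m; "grip_width": opening from 0.0 (shut) to 1.0 (fully open); "grip_force": force on a finger pad.
Only numpy, scipy, OpenCV 4.12 (cv2) and the standard library are available. Lean on these libraries where they do the work, as an engineer would, in place of code of your own. Each camera call takes 0.05 s, during which the arm holds its last target. There are 200 camera calls.

## Working session

There is one attempt and no reset: what is moved stays moved. The work goes in short steps, Python scripts to look and compute and a tool call to move; the robot and the scene stay as the last step left them, time stands still between calls to the robot, and variables do not carry over. Pictures are saved under pics/ and viewed, at most 10 in all, crops included, and the job is handed in when it is done.

Besides the shell and the picture viewer there is one more tool, called after "Emit:" in YAML: its name, and indented under it one key for each argument. apply_moves: Moves the arm, as the interface text tells. Its arguments: {"type":"object","properties":{"targets":{"type":"array","items":{"type":"array"}},"squeeze":{"type":"number"}},"required":["targets"]}

```bash
mkdir -p pics; cat > h.py <<'E'
import numpy as np, cv2
from rig import ctrl, capture, camera_info
def cam(n):
    i=camera_info(n); f=210/np.tan(np.radians(i["vfov"])/2)
    return f,i["cx"],i["cy"],np.array(i["extrinsics"])
def cloud(n,d):
    f,cx,cy,E=cam(n); v,u=np.mgrid[:d.shape[0],:d.shape[1]]
    P=np.stack([(u-cx)/f*d,(v-cy)/f*d,d,np.ones_like(d)],-1)@E.T
    P=P[...,:3]; P[d==0]=np.nan; return P
def ray(n,u,v,z):
    f,cx,cy,E=cam(n); r=E[:3,:3]@np.array([(u-cx)/f,(v-cy)/f,1]); o=E[:3,3]
    return o+r*(z-o[2])/r[2]
def proj(n,p):
    f,cx,cy,E=cam(n); q=np.linalg.inv(E)@np.append(p,1); return q[0]/q[2]*f+cx,q[1]/q[2]*f+cy
E
python3 - <<'E'
from h import *
for n in("scene","top"):
    im,d=capture(n); cv2.imwrite(f"pics/{n}0.png",im); np.save(n+"0.npy",d); print(n,camera_info(n))
s=ctrl.sense(); print({k:np.round(v,3) for k,v in s.items()})
E
```

```text
scene {'vfov': 45.067588821381, 'cx': 275.36751211443914, 'cy': 212.06396037055862, 'extrinsics': array([[ 8.85242945e-01, -2.66126512e-01,  3.81472946e-01,
         3.26679973e+01],
       [-4.65093965e-01, -5.16516503e-01,  7.18956401e-01,
        -1.11520737e+03],
       [ 5.70371263e-03, -8.13871846e-01, -5.81016425e-01,
         1.00984112e+03],
       [ 0.00000000e+00,  0.00000000e+00,  0.00000000e+00,
         1.00000000e+00]])}
top {'vfov': 44.562455700548306, 'cx': 275.1133946894333, 'cy': 201.47900316605157, 'extrinsics': array([[ 4.46070676e-01, -7.64765459e-01,  4.64924450e-01,
        -4.63728066e+01],
       [-8.94997647e-01, -3.81397745e-01,  2.31333034e-01,
        -4.07506960e+02],
       [ 4.05622359e-04, -5.19297172e-01, -8.54593636e-01,
         1.28514850e+03],
       [ 0.00000000e+00,  0.00000000e+00,  0.00000000e+00,
         1.00000000e+00]])}
{'time_s': np.float64(0.1), 'joints': array([-1.407,  0.313,  1.498, -0.   ,  1.331, -0.223]), 'dq': array([ 0.001, -0.003, -0.003, -0.   , -0.   , -0.001]), 'tau': array([ 2.0000e-03, -4.1290e+01, -2.6014e+01, -0.0000e+00,  3.0000e-03,
       -0.0000e+00]), 'eef_pos': array([ 197.996, -485.985,  230.789]), 'ee_rot': array([-0.001,  0.981,  0.192,  0.   ]), 'force': array([-0.269,  0.003, -0.488]), 'wrist_torque': array([ 0.01 ,  0.03 , -0.059]), 'grip_force': np.float64(0.0), 'grip_width': np.float64(1.002)}
```

View pics/scene0.png

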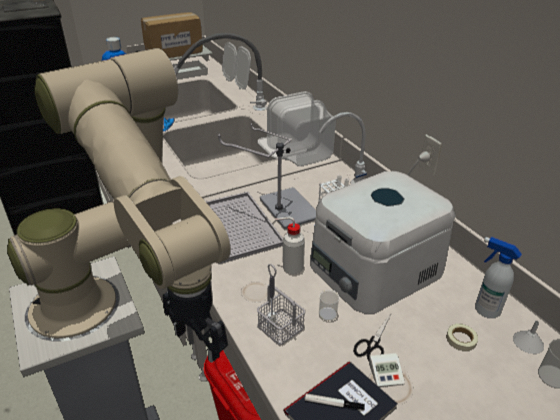

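View pics/top0.png

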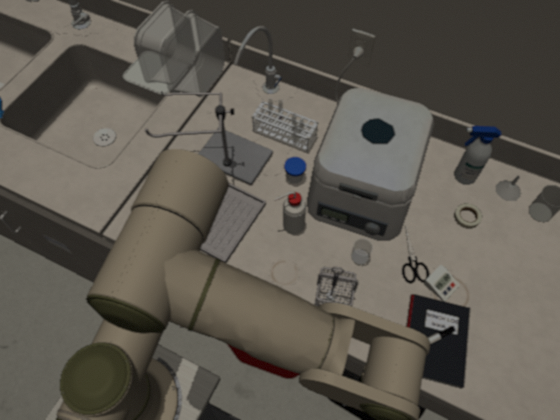

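Scene view: basket at about (281,318), brush eye near (271,268), bottle (293,250), beaker (328,305), stand rod (280,150–210), fork rods pointing left, tray (245,222). I need enlarged crops for the edges.

```bash
python3 - <<'E'
from h import *
a=cv2.imread("pics/scene0.png"); b=cv2.imread("pics/top0.png")
A=cv2.resize(a[120:360,200:360],None,fx=2.5,fy=2.5,interpolation=cv2.INTER_CUBIC)
B=cv2.resize(b[80:320,140:380][:, :],None,fx=2.5,fy=2.5,interpolation=cv2.INTER_CUBIC)
cv2.imwrite("pics/c1.png",A[:600]);cv2.imwrite("pics/c2.png",B[:600])
for n,pts in(("scene",[(280,150),(281,207),(270,282),(281,330),(293,228),(293,250),(328,300),(220,136),(240,220),(285,200)]),("top",[(221,112),(226,162),(337,272),(294,200),(361,250),(150,132),(240,150),(235,215)])):
    P=cloud(n,np.load(n+"0.npy"))
    for u,v in pts: print(n,u,v,np.round(P[v,u]))
E
```

```text
scene 280 150 [700. 114. 249.]
scene 281 207 [709. 118.  27.]
scene 270 282 [ 438. -326.  171.]
scene 281 330 [ 464. -338.    1.]
scene 293 228 [ 604. -145.  153.]
scene 293 250 [ 592. -168.   94.]
scene 328 300 [ 614. -325.   28.]
scene 220 136 [558. 257. 266.]
scene 240 220 [568. 146.   2.]
scene 285 200 [752. 170.  11.]
top 221 112 [695. 120. 258.]
top 226 162 [694. 126.  31.]
top 337 272 [ 444. -324.  187.]
top 294 200 [ 597. -142.  150.]
top 361 250 [ 616. -343.    4.]
top 150 132 [706. 413.   1.]
top 240 150 [762. 116.  16.]
top 235 215 [560.  23.   1.]
```

View pics/c1.png

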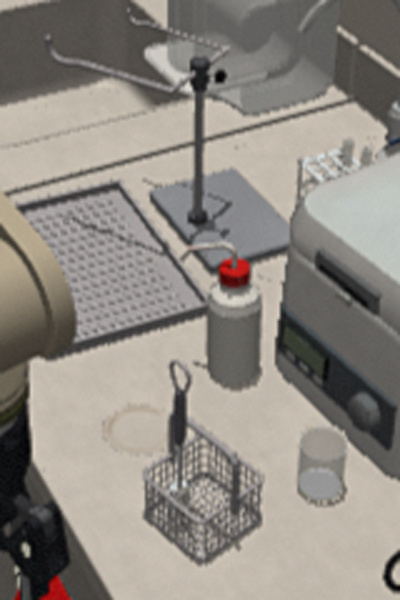

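View pics/c2.png

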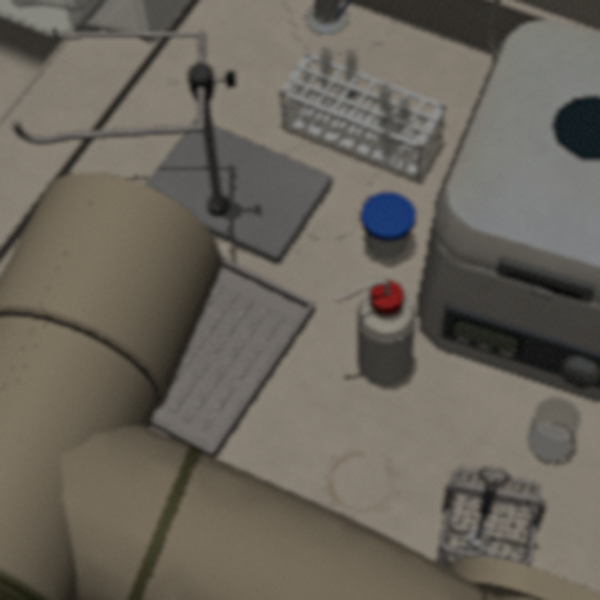

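Crop 1 shows tray corners near (213,312) and (120,185), base corners (150,190) and (290,238), the bail from about (190,425) to (240,462), and the brush eye at (179,377). Crop 2 shows the fork rod tips at (18,128) (large hook) and (58,33) (small hook). Next I'll measure these points.

```bash
python3 - <<'E'
from h import *
r=lambda n,p,z,o:np.round(ray(n,p[0]/2.5+o[0],p[1]/2.5+o[1],z),0)
s=(200,120);t=(140,80)
for nm,p,z in(("trayR",(213,312),19),("trayT",(120,185),19),("baseL",(150,190),19),("baseR",(290,238),19),("baseB",(215,270),19),("rodfoot",(198,217),25),("head",(200,62),262),("bigtip",(48,40),275),("smalltip",(132,12),262),("bigroot",(180,88),250)):print(nm,r("scene",p,z,s))
for nm,p,z in(("trayT",(222,262),19),("trayR",(314,306),19),("trayB",(208,455),19),("baseT",(200,125),19),("baseR",(330,180),19),("baseB",(278,260),19),("foot",(218,205),25),("head",(201,72),264),("bigtip",(18,128),275),("smalltip",(58,33),262),("bigroot",(205,130),250),("smallroot",(202,36),250)):print(nm,r("top",p,z,t))
for n in("scene","top"):
    P=cloud(n,np.load(n+"0.npy")).reshape(-1,3)
    Q=P[(abs(P[:,0]-460)<120)&(abs(P[:,1]+340)<90)]
    for lo,hi in((-3,1),(45,70),(75,100),(105,130),(130,185),(185,225)):
        q=Q[(Q[:,2]>lo)&(Q[:,2]<hi)]
        if lo>0: 
            print(n,lo,hi,len(q)); 
            if len(q) and len(q)<60: print(np.round(q[np.argsort(q[:,2])]).astype(int).tolist())
            elif len(q): print(np.round(np.percentile(q,[2,50,98],axis=0)).tolist())
    F=P[(P[:,2]>235)&(P[:,2]<285)&(abs(P[:,0]-640)<140)&(abs(P[:,1]-200)<170)]
    print("fork",len(F)); print(np.round(F[::max(1,len(F)//25)]).astype(int).tolist())
    for nm,c,lo,hi,w in(("bottle",(597,-150),30,80,60),("beaker",(612,-330),10,60,50)):
        q=P[(abs(P[:,0]-c[0])<w)&(abs(P[:,1]-c[1])<w)&(P[:,2]>lo)&(P[:,2]<hi)]
        print(nm,np.round(np.percentile(q,[2,50,98],axis=0)).tolist())
E
```

```text
trayR [629. -57.  19.]
trayT [648. 253.  19.]
baseL [680. 222.  19.]
baseR [796.  33.  19.]
baseB [673.  17.  19.]
rodfoot [705. 125.  25.]
head [705. 124. 262.]
bigtip [550. 242. 275.]
smalltip [691. 290. 262.]
bigroot [662.  95. 250.]
trayT [633.  83.  19.]
trayR [627. -42.  19.]
trayB [409. -25.  19.]
baseT [801. 209.  19.]
baseR [797.  23.  19.]
baseB [665.  25.  19.]
foot [699. 125.  25.]
head [699. 124. 264.]
bigtip [545. 246. 275.]
smalltip [680. 289. 262.]
bigroot [643.  89. 250.]
smallroot [755. 156. 250.]
scene 45 70 351
[[417.0, -379.0, 46.0], [454.0, -335.0, 58.0], [578.0, -277.0, 68.0]]
scene 75 100 61
[[442.0, -376.0, 76.0], [456.0, -325.0, 88.0], [483.0, -279.0, 99.0]]
scene 105 130 123
[[439.0, -374.0, 106.0], [469.0, -332.0, 121.0], [482.0, -282.0, 128.0]]
scene 130 185 86
[[438.0, -331.0, 132.0], [442.0, -327.0, 156.0], [449.0, -321.0, 182.0]]
scene 185 225 53
[[443, -322, 185], [446, -316, 185], [442, -319, 186], [443, -327, 186], [444, -320, 186], [445, -329, 187], [444, -325, 187], [446, -327, 188], [442, -313, 188], [443, -316, 190], [441, -321, 191], [444, -316
[... 3980 characters left out ...]
220], [443, -327, 220], [441, -323, 221], [439, -319, 221], [439, -322, 223], [441, -326, 223]]
fork 597
[[687, 301, 259], [718, 236, 252], [746, 181, 252], [700, 270, 249], [731, 217, 245], [754, 158, 251], [741, 151, 248], [704, 134, 265], [703, 118, 266], [693, 127, 264], [713, 113, 247], [711, 96, 254], [694, 117, 253], [691, 119, 247], [675, 110, 252], [556, 256, 270], [643, 103, 250], [628, 127, 250], [593, 190, 250], [619, 137, 250], [556, 251, 253], [599, 170, 250], [628, 119, 246], [580, 200, 250], [553, 246, 251], [581, 195, 247]]
bottle [[575.0, -207.0, 31.0], [593.0, -167.0, 55.0], [652.0, -117.0, 79.0]]
beaker [[573.0, -375.0, 12.0], [620.0, -343.0, 38.0], [655.0, -286.0, 59.0]]
```

Emit:
apply_moves:
  targets:
    - [0,[0,0,50],[0,0,0]]
    - [0,[0,0,100],[0,0,0]]
    - [0,[440,713,100],[0,0,0]]
    - [0,[440,713,100],[0,0,0]]
    - [0,[440,713,100],[0,0,0]]
    - [0,[440,713,100],[0,0,0]]
    - [0,[440,713,100],[0,0,0]]
    - [0,[440,713,100],[0,0,0]]
    - [0,[440,713,100],[0,0,0]]
    - [0,[440,713,100],[0,0,0]]
    - [0,[440,713,100],[0,0,0]]
    - [0,[440,713,100],[0,0,0]]
    - [0,[440,713,100],[0,0,0]]
    - [0,[440,713,100],[0,0,0]]
    - [0,[440,713,100],[0,0,0]]
    - [0,[440,713,100],[0,0,0]]
    - [0,[440,713,100],[0,0,0]]
    - [0,[440,713,100],[0,0,0]]
    - [0,[440,713,100],[0,0,0]]
    - [0,[440,713,100],[0,0,0]]

```text
time_s: 2.1
eef_pos: [639.0, 230.5, 327.8]
ee_rot: [-0.0, 0.981, 0.194, -0.002]
force: [0.9, 0.4, -0.2]
grip_width: -0.002
grip_force: 0.0
```

```bash
python3 -c "
from h import *
s=ctrl.sense();print({k:np.round(s[k],3) for k in('time_s','joints','eef_pos','ee_rot','force')})"
```

```text
{'time_s': np.float64(2.1), 'joints': array([1.740e-01, 6.700e-01, 7.080e-01, 1.000e-03, 1.767e+00, 1.354e+00]), 'eef_pos': array([638.976, 230.498, 327.77 ]), 'ee_rot': array([-0.   ,  0.981,  0.194, -0.002]), 'force': array([ 0.852,  0.404, -0.196])}
```

Emit:
apply_moves:
  targets:
    - [0,[2,0,-50],[0,0,0]]
    - [0,[2,0,-98],[0,0,0]]
    - [0,[2,0,-98],[0,0,0]]
    - [0,[-18,-11,-98],[0,0,0]]
    - [0,[-32,-19,-98],[0,0,0]]
    - [0,[-40,-25,-98],[0,0,0]]
    - [0,[-46,-34,-98],[0,0,0]]
    - [0,[-52,-44,-98],[0,0,0]]
    - [0,[-57,-54,-98],[0,0,0]]
    - [0,[-61,-65,-98],[0,0,0]]
    - [0,[-64,-76,-98],[0,0,0]]
    - [0,[-65,-87,-98],[0,0,0]]
    - [0,[-66,-98,-98],[0,0,0]]
    - [0,[-66,-110,-98],[0,0,0]]
    - [0,[-65,-121,-98],[0,0,0]]
    - [0,[-63,-132,-98],[0,0,0]]
    - [0,[-60,-143,-98],[0,0,0]]
    - [0,[-57,-152,-98],[0,0,0]]
    - [0,[-57,-152,-98],[0,0,0]]

```text
time_s: 4.0
eef_pos: [582.4, 73.9, 236.9]
ee_rot: [0.0, 0.981, 0.192, 0.003]
force: [-0.2, 0.9, 0.6]
grip_width: -0.001
grip_force: 0.3
```

```bash
python3 - <<'E'
from h import *
a,da=capture("scene");b,db=capture("top")
cv2.imwrite("pics/f1.png",np.hstack([cv2.resize(a[80:320,170:370],(400,480)),cv2.resize(b[60:300,120:320],(400,480))]))
for n,d in(("scene",da),("top",db)):
    P=cloud(n,d).reshape(-1,3); F=P[(P[:,2]>235)&(P[:,2]<285)&(P[:,0]>480)&(P[:,0]<720)&(abs(P[:,1]-130)<150)]
    F=F[F[:,1].argsort()]; print(np.round(F[::max(1,len(F)//40)]).astype(int).tolist())
E
```

```text
[[588, 42, 283], [523, 47, 264], [575, 48, 253], [572, 49, 250], [540, 50, 248], [531, 51, 247], [626, 52, 251], [603, 52, 250], [617, 53, 253], [654, 54, 253], [641, 55, 252], [582, 56, 270], [655, 57, 248], [649, 57, 249], [704, 58, 248], [660, 59, 252], [623, 60, 251], [581, 61, 262], [668, 62, 252], [686, 63, 243], [579, 65, 257], [574, 66, 271], [578, 68, 255], [575, 69, 276], [571, 74, 278], [567, 77, 284], [574, 82, 256], [705, 91, 249], [701, 103, 251], [706, 114, 266], [701, 116, 249], [712, 118, 248], [714, 120, 254], [715, 122, 260], [696, 127, 262], [695, 133, 245], [704, 156, 253], [564, 183, 254], [608, 190, 250], [690, 192, 251], [558, 194, 242]]
[[586, 36, 284], [529, 46, 249], [546, 48, 248], [519, 48, 256], [552, 49, 244], [578, 49, 249], [575, 49, 253], [592, 50, 253], [522, 51, 271], [599, 52, 251], [585, 53, 251], [570, 53, 248], [550, 54, 242], [580, 55, 285], [668, 55, 253], [571, 56, 278], [679, 58, 256], [581, 58, 257], [702, 59, 246], [573, 60, 277], [580, 61, 253], [670, 62, 252], [578, 62, 258], [572, 63, 244], [577, 64, 241], [574, 65, 266], [571, 66, 240], [569, 68, 265], [571, 69, 267], [702, 71, 252], [699, 72, 255], [574, 72, 273], [700, 73, 249], [569, 74, 258], [565, 77, 281], [582, 78, 285], [570, 80, 265], [570, 81, 252], [701, 85, 246], [704, 90, 253], [699, 93, 251], [701, 100, 251], [699, 108, 252]]
```

View pics/f1.png

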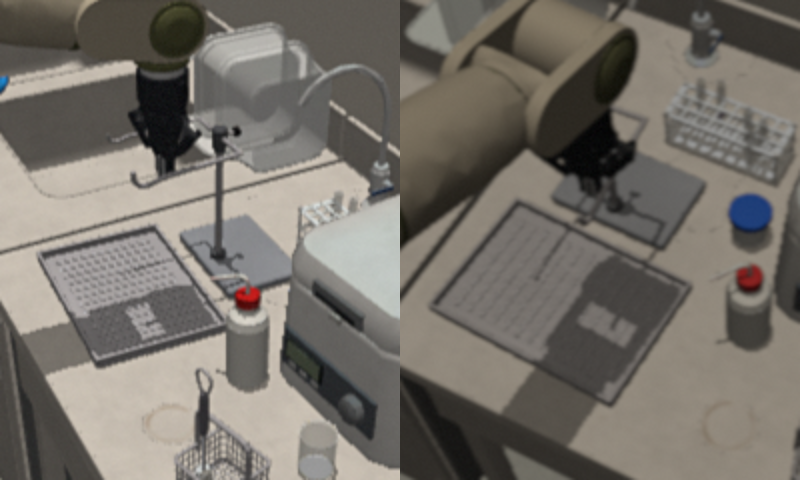

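View: the fork is now in front, large rod over the tray from (140,180) to (215,150) in the left half, bottle, beaker and basket untouched. I'll back off upwards, tilting to calibrate the arm's kinematics.

```bash
python3 -c "
from h import *
s=ctrl.sense();print({k:np.round(s[k],4).tolist() for k in('joints','eef_pos')})"
```

```text
{'joints': [-0.0723, 0.4452, 1.2981, -0.0003, 1.3957, 1.1123], 'eef_pos': [581.4594, 74.4327, 235.4283]}
```

Emit:
apply_moves:
  targets:
    - [0,[0,5,50],[0,0,0]]
    - [0,[0,5,110],[0,0,0]]
    - [0,[-40,-40,110],[0,-8,0]]
    - [0,[-80,-80,110],[0,-16,0]]
    - [0,[-120,-120,110],[0,-24,0]]
    - [85,[-150,-160,110],[0,-30,0]]
    - [85,[-150,-200,110],[0,-30,0]]
    - [85,[-150,-200,110],[0,-30,0]]
    - [85,[-150,-200,110],[0,-30,0]]

```text
time_s: 5.0
eef_pos: [430.1, -127.2, 344.2]
ee_rot: [0.051, 0.948, 0.184, 0.254]
force: [0.0, 0.4, 0.4]
grip_width: 0.68
grip_force: 0.0
```

```bash
python3 -c "
from h import *
s=ctrl.sense();print({k:np.round(s[k],4).tolist() for k in('time_s','joints','eef_pos','ee_rot')})"
```

```text
{'time_s': 5.0, 'joints': [-0.7589, -0.2008, 1.8401, 0.3874, 1.1333, 0.329], 'eef_pos': [430.1107, -127.2051, 344.2335], 'ee_rot': [0.0509, 0.9482, 0.1839, 0.2541]}
```

```bash
cat > kin.py <<'E'
import numpy as np
from scipy.optimize import least_squares
from scipy.spatial.transform import Rotation as R
rz=lambda a:R.from_rotvec([0,0,a]); ry=lambda a:R.from_rotvec([0,a,0])
S=[([-1.407,.313,1.498,0,1.331,-.223],[198,-486,230.8]),([.174,.67,.708,.001,1.767,1.354],[639,230.5,327.8]),
([-.0723,.4452,1.2981,-.0003,1.3957,1.1123],[581.5,74.4,235.4]),([-.7589,-.2008,1.8401,.3874,1.1333,.329],[430.1,-127.2,344.2])]
def fk(q,p):
    h,L2,e,L3,L6,d,c,r0=p
    A=rz(q[0]); B=A*ry(q[1]); C=B*ry(q[2]); T=C*rz(q[3])*ry(q[4])*rz(q[5]+c)
    return A.apply([r0,d,h])+B.apply([0,0,L2])+C.apply([e,0,L3])+T.apply([0,0,L6]),T
def res(p):
    o=[fk(q,p)[0]-x for q,x in S]
    return np.concatenate(o+[[.05*p[2],.05*p[7]]])
p0=[300,450,0,400,250,116,np.pi/2,0]
P=least_squares(res,p0).x
def ik(pos,z,y,q0):
    T=R.from_matrix(np.c_[np.cross(y,z),y,z])
    lo=np.array([-2.94,-.97,.19,-1.23,.02,-2.88]);hi=np.array([2.94,2.17,2.56,4.37,3.11,2.88])
    def f(q):
        x,t=fk(q,P); return np.r_[(x-pos)/100,(t*T.inv()).as_rotvec()]
    b=min((least_squares(f,np.clip(s,lo+.01,hi-.01),bounds=(lo,hi)) for s in q0),key=lambda r:r.cost)
    return b.x,b.cost
E
python3 - <<'E'
from kin import *
print(np.round(P,1),np.abs(res(P)[:-2]).max().round(1))
for q,x in S: print(fk(q,P)[1].as_quat(scalar_first=True).round(3))
Q0=[[j1,j2,j3,j4,1.2,j6] for j1 in(-1.2,0) for j2 in(-.3,.3) for j3 in(1.5,2.2) for j4 in(.3,1.5,2.8) for j6 in(-1.5,0,1.5)]
def show(nm,pos,head,tilt,off):
    h,t=np.radians(head),np.radians(tilt)  # tilt: above straight down
    z=np.array([np.cos(h)*np.sin(t),np.sin(h)*np.sin(t),-np.cos(t)])
    y=np.array([np.sin(h),-np.cos(h),0])
    for s in(1,-1):
        q,c=ik(np.array(pos)+z*19,z,s*y,Q0); print(nm,head,tilt,s,q.round(2),round(float(c),4))
for tilt in(90,70):
    for dh in (0,-30): show("grasp",(440,-325,146),15+dh,tilt,0); show("hang",(550,185,178),3.5+dh,tilt,0)
E
python3 - <<'E'
from h import *
a,da=capture("scene");b,db=capture("top")
cv2.imwrite("pics/f2.png",np.hstack([cv2.resize(a[100:260,170:330],(400,400)),cv2.resize(b[60:300,100:340],(400,400))]))
for n,d in(("scene",da),("top",db)):
    P=cloud(n,d).reshape(-1,3); F=P[(P[:,2]>235)&(P[:,2]<285)&(P[:,0]>500)&(P[:,0]<720)&(abs(P[:,1]-130)<150)]
    for lo,hi in((30,80),(165,230)):
        G=F[(F[:,1]>lo)&(F[:,1]<hi)&(F[:,0]<690)]
        for x0 in range(500,690,20):
            g=G[(G[:,0]>=x0)&(G[:,0]<x0+20)]
            if len(g): print(n,lo,x0,len(g),np.median(g,0).round(),g[:,0].min().round(),g[:,2].max().round())
E
```

```text
[ 2.0010e+02  4.3940e+02  3.7800e+01  3.9800e+02  2.5600e+02  1.1620e+02
  1.8269e+03 -8.0000e-01] 0.2
[ 0.     0.142 -0.99  -0.   ]
[ 0.002  0.144 -0.99  -0.   ]
[-0.001  0.142 -0.99   0.   ]
[-0.256  0.136 -0.956  0.038]
grasp 15 90 1 [-1.34  0.74  1.98  1.54  1.58  1.89] 0.0
grasp 15 90 -1 [-1.34  0.74  1.98  1.54  1.58 -1.25] 0.0
hang 3.5 90 1 [0.17 0.59 2.22 3.25 1.24 1.43] 0.0
hang 3.5 90 -1 [ 0.17  0.59  2.22  3.25  1.24 -1.71] 0.0
grasp -15 90 1 [-1.25  0.67  2.26  2.15  1.46  1.64] 0.0
grasp -15 90 -1 [-1.25  0.67  2.26  2.15  1.46 -1.5 ] 0.0
hang -26.5 90 1 [0.45 0.67 1.97 4.11 1.27 1.06] 0.0
hang -26.5 90 -1 [ 0.45  0.67  1.97  4.11  1.27 -2.08] 0.0
grasp 15 70 1 [-1.3   0.55  1.97  1.37  1.28  2.11] 0.0
grasp 15 70 -1 [-1.3   0.55  1.97  1.37  1.28 -1.03] 0.0
hang 3.5 70 1 [0.16 0.37 2.17 3.3  0.63 1.37] 0.0
hang 3.5 70 -1 [ 0.16  0.37  2.17  3.3   0.63 -1.77] 0.0
grasp -15 70 1 [-1.21  0.43  2.24  1.98  0.99  1.93] 0.0
grasp -15 70 -1 [-1.21  0.43  2.24  1.98  0.99 -1.22] 0.0
hang -26.5 70 1 [0.42 0.49 1.95 4.37 0.87 0.78] 0.0001
hang -26.5 70 -1 [ 0.42  0.49  1.95  4.37
[... 783 characters left out ...]
253.0
top 30 560 15 [576.  52. 250.] 567.0 253.0
top 30 580 21 [590.  53. 251.] 583.0 253.0
top 30 600 22 [610.  54. 250.] 601.0 253.0
top 30 620 21 [630.  55. 250.] 620.0 254.0
top 30 640 20 [650.  57. 250.] 642.0 257.0
top 30 660 22 [669.  58. 251.] 661.0 255.0
top 30 680 10 [688.  59. 250.] 680.0 255.0
top 165 520 4 [539. 190. 258.] 538.0 262.0
top 165 540 11 [551. 189. 246.] 540.0 252.0
top 165 560 16 [571. 191. 248.] 560.0 253.0
top 165 580 14 [588. 191. 250.] 580.0 256.0
top 165 600 14 [612. 192. 247.] 602.0 252.0
top 165 620 13 [632. 191. 248.] 621.0 252.0
top 165 640 11 [648. 191. 250.] 641.0 252.0
top 165 660 13 [669. 191. 249.] 661.0 253.0
top 165 680 6 [684. 191. 249.] 681.0 254.0
```

View pics/f2.png

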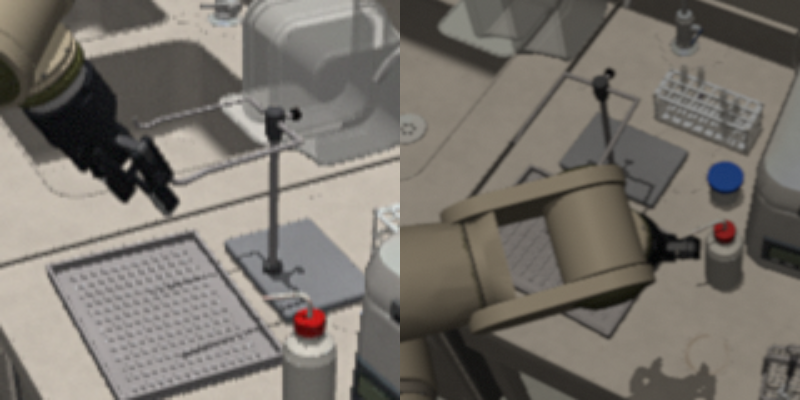

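View: arm clear; tray corners in the left crop at (48,270), (193,235), (280,355), both rods over it; small hook tip at (142,124). Next I check the tray outline and what stands near the wrist's path.

```bash
sed -i 's/^P=least.*/P=least_squares(res,p0).x; P[6]=np.pi\/2/' kin.py; python3 - <<'E'
from h import *
for p in((48,270),(193,235),(280,355),(118,400)): print(ray("scene",p[0]/2.5+170,p[1]/2.5+100,19).round())
d=np.load("scene0.npy");C=cloud("scene",d).reshape(-1,3);C=C[~np.isnan(C[:,0])]
a,da=capture("top");T=cloud("top",da).reshape(-1,3);T=T[~np.isnan(T[:,0])]
C=np.r_[C,T]
for x in range(80,420,40):
    print(x,[ (int(np.percentile(g[:,2],90)) if len(g:=C[(abs(C[:,0]-x)<20)&(abs(C[:,1]-y)<20)])>5 else None) for y in range(-560,-160,40)])
E
python3 - <<'E'
from kin import *
def pose(head,tilt):
    h,t=np.radians(head),np.radians(tilt)
    z=np.array([np.cos(h)*np.sin(t),np.sin(h)*np.sin(t),-np.cos(t)]); y=np.array([np.sin(h),-np.cos(h),0]); return z,y
q=S[-1][0]; cur=fk(q,P)[1]; print(cur.as_quat(scalar_first=True).round(3),cur.as_matrix().round(2).tolist())
z,y=pose(15,65)
for s in(1,-1):
    M=R.from_matrix(np.c_[np.cross(s*y,z),s*y,z])
    print(s,np.degrees((M*cur.inv()).as_rotvec()).round(1))
    for nm,pos,h in(("pre",np.array([440,-325,148])-80*z,15),("grasp",np.array([440,-325,148.]),15),("up",np.array([420,-325,330.]),15),("mid",np.array([400,-80,300]),8),("hang",np.array([551-0,190,178]),3),("out",np.array([490,187,198]),3)):
        zz,yy=pose(h,65); 
        qq,c=ik(pos+19*zz,zz,s*yy,[q,[-1.3,.55,1.97,1.37,1.28,-1],[.16,.4,2.1,3.3,.6,-1.7],[-1.3,.55,1.97,1.37,1.28,2],[.16,.4,2.1,3.3,.6,1.7]]); print(nm,(pos+19*zz).round(),qq.round(2),round(c,4))
E
```

```text
[434. 266.  19.]
[646. 254.  19.]
[627. -41.  19.]
[416. -27.  19.]
80 [None, None, None, None, None, None, None, None, None, 626]
120 [None, 511, 534, 544, 549, 559, 581, 602, 621, 640]
160 [493, 524, 536, 543, 555, 577, 596, 613, 629, 644]
200 [345, 516, 527, 279, 553, 574, 591, 605, 617, 629]
240 [345, 519, 533, 542, 548, 548, None, -895, -894, 563]
280 [None, 517, None, None, None, -892, -894, -893, -894, 582]
320 [-3, -5, -4, -6, -9, -10, -12, -10, -8, -6]
360 [15, 0, 0, 0, 0, 0, 0, 0, 0, 0]
400 [22, 1, 0, 0, 0, 0, 21, 0, 0, 430]
[0.051 0.948 0.184 0.254] [[0.8, 0.32, 0.5], [0.37, -0.93, -0.0], [0.46, 0.19, -0.87]]
1 [ 20.9 -32.   -0.5]
pre [ 387. -339.  174.] [-1.46  0.41  1.99  1.17  1.35 -0.82] 0.0
grasp [ 457. -321.  140.] [-1.29  0.51  1.96  1.31  1.22 -0.85] 0.0
up [ 437. -321.  322.] [-1.33  0.17  1.83  1.16  1.41 -0.41] 0.0
mid [417. -78. 292.] [-1.09 -0.36  2.39  1.29  1.1  -0.32] 0.0
hang [568. 191. 170.] [ 0.18  0.34  2.13  3.39  0.48 -1.74] 0.0
out [507. 188. 190.] [ 0.2   0.2   2.27  3.45  0.47 -1.78] 0.0
-1 [-120.7  -25.5  115.8]
pre [ 387. -339.  174.] [-1.46  0.41  1.99  1.17  1.35  2.32] 0.0
grasp [ 457. -321.  140.] [-1.29  0.51  1.96  1.31  1.22  2.29] 0.0
up [ 437. -321.  322.] [-1.33  0.17  1.83  1.16  1.41  2.73] 0.0
mid [417. -78. 292.] [-1.09 -0.36  2.39  1.29  1.1   2.82] 0.0
hang [568. 191. 170.] [0.18 0.34 2.13 3.39 0.48 1.4 ] 0.0
out [507. 188. 190.] [0.2  0.2  2.27 3.45 0.47 1.36] 0.0
```

Emit:
apply_moves:
  targets:
    - [60,[-20,-45,-10],[4.2,-6.4,0]]
    - [60,[-43,-90,-20],[8.4,-12.8,0]]
    - [60,[-43,-135,-20],[12.5,-19.2,0]]
    - [60,[-43,-180,-20],[16.7,-25.6,0]]
    - [60,[-43,-213,-40],[20.9,-32,-0.5]]
    - [60,[-43,-213,-90],[20.9,-32,-0.5]]
    - [60,[-43,-213,-130],[20.9,-32,-0.5]]
    - [60,[-43,-213,-169],[20.9,-32,-0.5]]
    - [60,[-43,-213,-169],[20.9,-32,-0.5]]
    - [60,[-43,-213,-169],[20.9,-32,-0.5]]

```text
time_s: 6.15
eef_pos: [388.9, -337.8, 175.3]
ee_rot: [-0.072, 0.835, 0.113, 0.533]
force: [0.5, -0.2, 0.4]
grip_width: 0.705
grip_force: 0.0
```

```bash
python3 - <<'E'
from h import *
from scipy.spatial.transform import Rotation as R
s=ctrl.sense();print({k:np.round(s[k],3).tolist() for k in('joints','eef_pos','force')}, R.from_quat(s['ee_rot'],scalar_first=True).as_matrix().round(3).tolist())
a,da=capture("scene")
cv2.imwrite("pics/g1.png",cv2.resize(a[220:360,190:340],(600,560),interpolation=cv2.INTER_CUBIC))
P=cloud("scene",da).reshape(-1,3);F=P[(P[:,2]>188)&(P[:,2]<225)&(abs(P[:,0]-442)<20)&(abs(P[:,1]+324)<25)];print(len(F),F.mean(0),F.min(0),F.max(0))
E
```

```text
{'joints': [-1.45, 0.415, 1.987, 1.168, 1.347, -0.819], 'eef_pos': [388.937, -337.773, 175.325], 'force': [0.482, -0.175, 0.406]} [[0.406, 0.265, 0.874], [0.113, -0.964, 0.24], [0.907, 0.001, -0.422]]
47 [ 443.67439115 -323.8006032   206.4853194 ] [ 438.60726147 -337.88594927  188.10085602] [ 449.86172992 -310.77906361  224.17102019]
```

View pics/g1.png

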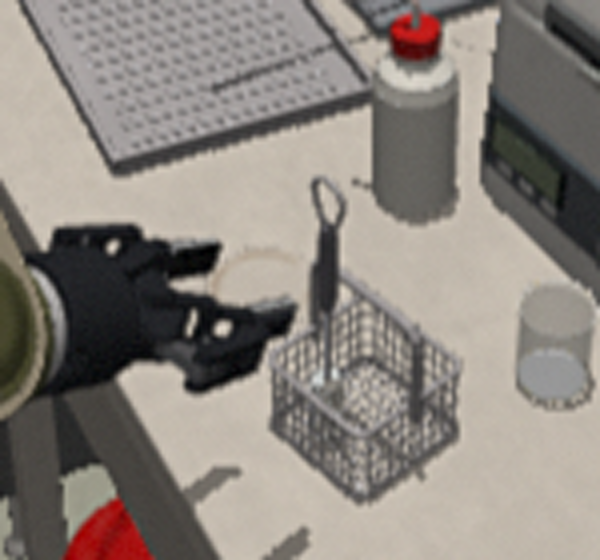

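The fingers at (210,255) and (290,315) straddle the line to the handle at (325,270). I'll move in, grip, and lift.

Emit:
apply_moves:
  targets:
    - [60,[23,6,-11],[0,0,0]]
    - [60,[46,12,-22],[0,0,0]]
    - [60,[69,19,-34],[0,0,0]]
    - [60,[69,19,-34],[0,0,0]]
    - [0,[69,19,-34],[0,0,0]]
    - [0,[69,19,-34],[0,0,0]]
    - [0,[69,19,-34],[0,0,0]]
    - [0,[69,19,-34],[0,0,0]]
    - [0,[69,19,-34],[0,0,0]]
    - [0,[69,19,-34],[0,0,0]]
    - [0,[69,19,-34],[0,0,0]]
  squeeze: 50

```text
time_s: 7.3
eef_pos: [457.1, -319.5, 141.1]
ee_rot: [-0.07, 0.835, 0.112, 0.534]
force: [-1.1, 1.1, 6.7]
grip_width: 0.127
grip_force: 48.7
```

Emit:
apply_moves:
  targets:
    - [0,[0,0,10],[0,0,0]]
    - [0,[0,0,25],[0,0,0]]
    - [0,[0,0,45],[0,0,0]]
    - [0,[0,0,65],[0,0,0]]
    - [0,[0,0,85],[0,0,0]]
    - [0,[0,0,110],[0,0,0]]
    - [0,[0,0,135],[0,0,0]]
    - [0,[0,0,160],[0,0,0]]
    - [0,[0,0,190],[0,0,0]]
    - [0,[0,0,190],[0,0,0]]
    - [0,[0,0,190],[0,0,0]]

```text
time_s: 8.4
eef_pos: [456.8, -319.1, 330.5]
ee_rot: [-0.07, 0.836, 0.112, 0.533]
force: [0.0, 0.3, -0.6]
grip_width: 0.128
grip_force: 48.7
```

```bash
python3 - <<'E'
from h import *
s=ctrl.sense();print({k:np.round(s[k],3).tolist() for k in('joints','eef_pos','force','grip_force','grip_width')})
a,da=capture("scene");b,db=capture("top")
cv2.imwrite("pics/l1.png",np.hstack([cv2.resize(a[180:360,180:340],(400,450)),cv2.resize(b[140:320,240:400],(400,450))]))
for n,d in(("scene",da),("top",db)):
    P=cloud(n,d).reshape(-1,3);F=P[(abs(P[:,0]-442)<45)&(abs(P[:,1]+324)<45)]
    for lo,hi in((185,200),(200,250),(375,390),(390,415)):
        G=F[(F[:,2]>lo)&(F[:,2]<hi)]; print(n,lo,len(G),G.mean(0).round(1) if len(G) else '',G.min(0).round() if len(G) else '',G.max(0).round() if len(G) else '')
    G=F[(F[:,2]>385)]; c=G[:,:2]-G[:,:2].mean(0)
    if len(G)>5: u=np.linalg.svd(c)[2][0]; print("eye dir",u.round(2))
E
python3 - <<'E'
from kin import *
from h import ctrl
z0=[.875,.235,-.423]
def pose(head,tilt=65):
    h,t=np.radians(head),np.radians(tilt)
    return np.array([np.cos(h)*np.sin(t),np.sin(h)*np.sin(t),-np.cos(t)]),np.array([np.sin(h),-np.cos(h),0])
q=ctrl.sense()["joints"]; A=np.array([457,-319.5,330]);
way=[(np.array([457,-319.5,330]),15),(np.array([530,-100,330]),10),(np.array([480,187,330]),3),(np.array([480,187,205]),3),(np.array([568,191,170]),3)]
for (a,h),(b,k) in zip(way,way[1:]):
    for t in np.linspace(.25,1,4):
        z,y=pose(h+(k-h)*t); q,c=ik(a+(b-a)*t,z,y,[q]); print((a+(b-a)*t).round(),q.round(2),round(float(c),5))
E
```

```text
{'joints': [-1.283, 0.186, 1.794, 1.174, 1.382, -0.369], 'eef_pos': [456.808, -319.13, 330.494], 'force': [0.034, 0.261, -0.555], 'grip_force': 48.736, 'grip_width': 0.128}
scene 185 22 [ 442.4 -326.9  196.4] [ 434. -335.  191.] [ 456. -316.  200.]
scene 200 173 [ 442.3 -327.3  225.8] [ 431. -336.  200.] [ 456. -313.  250.]
scene 375 36 [ 425.9 -332.5  380.3] [ 397. -356.  375.] [ 448. -312.  389.]
scene 390 37 [ 444.5 -325.6  402. ] [ 440. -338.  391.] [ 449. -311.  413.]
eye dir [ 0.26 -0.97]
top 185 0   
top 200 0   
top 375 33 [ 426.2 -333.1  379.8] [ 397. -355.  375.] [ 445. -312.  389.]
top 390 41 [ 441.6 -324.3  402.9] [ 437. -338.  392.] [ 447. -311.  410.]
eye dir [ 0.24 -0.97]
[ 475. -265.  330.] [-1.2   0.1   1.9   1.21  1.28 -0.35] 0.0
[ 494. -210.  330.] [-1.09  0.02  1.98  1.26  1.17 -0.31] 0.0
[ 512. -155.  330.] [-0.95 -0.04  2.04  1.3   1.03 -0.26] 0.0
[ 530. -100.  330.] [-0.79 -0.08  2.08  1.35  0.87 -0.21] 0.0
[518. -28. 330.] [-0.62 -0.18  2.16  1.38  0.69 -0.13] 0.0
[505.  44. 330.] [-0.37 -0.23  2.2   1.39  0.45 -0.02] 0.0
[492. 115. 330.] [-0.08 -0.22  2.2   1.31  0.15  0.2 ] 0.0
[480. 187. 330.] [ 0.21 -0.16  2.13 -1.23  0.15  2.87] 0.00014
[480. 187. 299.] [ 0.2  -0.12  2.16 -1.23  0.11  2.87] 0.00248
[480. 187. 268.] [ 0.18 -0.08  2.18 -1.23  0.07  2.86] 0.00788
[480. 187. 236.] [ 0.16 -0.03  2.2  -1.23  0.04  2.86] 0.01655
[480. 187. 205.] [ 0.15  0.02  2.21 -1.23  0.02  2.86] 0.02863
[502. 188. 196.] [ 0.15  0.09  2.16 -1.23  0.02  2.85] 0.03181
[524. 189. 188.] [ 0.14  0.15  2.11 -1.23  0.02  2.85] 0.03445
[546. 190. 179.] [ 0.14  0.21  2.06 -1.23  0.02  2.85] 0.0365
[568. 191. 170.] [ 0.14  0.26  2.   -1.23  0.02  2.85] 0.03796
```

View pics/l1.png

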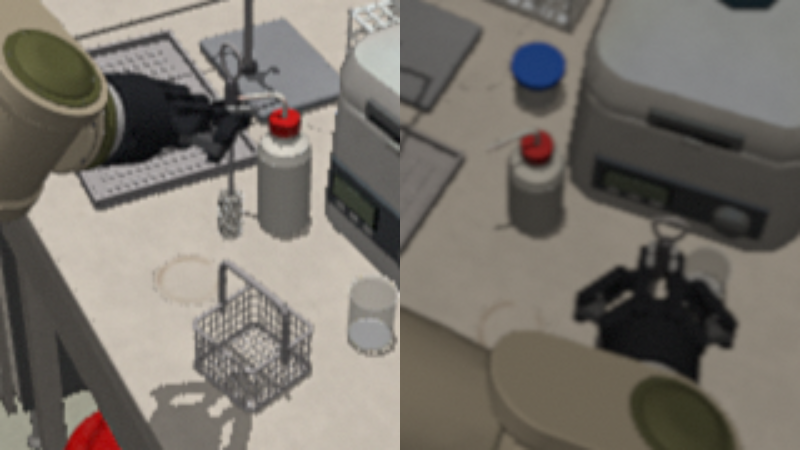

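View: brush is out and upright, head at (230,215), eye at (235,60); basket, bottle and beaker untouched. The planned path crosses the wrist singularity, so I plan one with more tilt on the way.

```bash
cat > plan.py <<'E'
from kin import *
from h import ctrl
def pose(head,tilt):
    h,t=np.radians(head),np.radians(tilt)
    return np.array([np.cos(h)*np.sin(t),np.sin(h)*np.sin(t),-np.cos(t)]),np.array([np.sin(h),-np.cos(h),0])
def plan(way,q,n=4,out=True):
    ok=True
    for (a,h,s),(b,k,t2) in zip(way,way[1:]):
        a=np.array(a);b=np.array(b)
        for t in np.linspace(1/n,1,n):
            z,y=pose(h+(k-h)*t,s+(t2-s)*t); q,c=ik(a+(b-a)*t,z,y,[q])
            if out: print((a+(b-a)*t).round(),round(h+(k-h)*t),round(s+(t2-s)*t),q.round(2),round(float(c),4))
            ok&=c<1e-4
    return q,ok
E
python3 - <<'E'
from plan import *
q=ctrl.sense()["joints"]
for tl in(90,100):
    print(tl); plan([((457,-319.5,330),15,65),((470,-200,330),20,tl),((490,0,300),20,tl),((480,150,250),10,90),((480,187,205),3,65),((568,191,170),3,65)],q)
E
```

```text
90
[ 460. -290.  330.] 16 71 [-1.28  0.17  1.89  1.28  1.41 -0.47] 0.0
[ 464. -260.  330.] 18 78 [-1.27  0.17  1.98  1.38  1.46 -0.56] 0.0
[ 467. -230.  330.] 19 84 [-1.25  0.18  2.06  1.48  1.51 -0.66] 0.0
[ 470. -200.  330.] 20 90 [-1.22  0.2   2.13  1.57  1.57 -0.76] 0.0
[ 475. -150.  322.] 20 90 [-1.15  0.15  2.23  1.62  1.52 -0.8 ] 0.0
[ 480. -100.  315.] 20 90 [-1.06  0.1   2.31  1.69  1.46 -0.85] 0.0
[485. -50. 308.] 20 90 [-0.94  0.07  2.38  1.79  1.39 -0.9 ] 0.0
[490.   0. 300.] 20 90 [-0.79  0.06  2.43  1.92  1.31 -0.96] 0.0
[488.  38. 288.] 18 90 [-0.65  0.06  2.49  2.1   1.24 -1.07] 0.0
[485.  75. 275.] 15 90 [-0.47  0.09  2.52  2.33  1.19 -1.2 ] 0.0
[482. 112. 262.] 12 90 [-0.27  0.15  2.53  2.61  1.16 -1.34] 0.0
[480. 150. 250.] 10 90 [-0.05  0.22  2.5   2.9   1.16 -1.47] 0.0
[480. 159. 239.] 8 84 [ 0.03  0.17  2.47  3.    0.96 -1.5 ] 0.0
[480. 168. 228.] 6 78 [ 0.1   0.13  2.43  3.12  0.77 -1.56] 0.0
[480. 178. 216.] 5 71 [ 0.17  0.11  2.37  3.28  0.59 -1.66] 0.0
[480. 187. 205.] 3 65 [ 0.22  0.11  2.31  3.51  0.43 -1.84] 0.0
[502. 188. 196.] 3 65 [ 0.21  0.17  2.27  3
[... 831 characters left out ...]
 75. 275.] 15 95 [-0.47  0.19  2.53  2.39  1.35 -1.29] 0.0
[482. 112. 262.] 12 92 [-0.27  0.2   2.53  2.63  1.25 -1.37] 0.0
[480. 150. 250.] 10 90 [-0.05  0.22  2.5   2.9   1.16 -1.47] 0.0
[480. 159. 239.] 8 84 [ 0.03  0.17  2.47  3.    0.96 -1.5 ] 0.0
[480. 168. 228.] 6 78 [ 0.1   0.13  2.43  3.12  0.77 -1.56] 0.0
[480. 178. 216.] 5 71 [ 0.17  0.11  2.37  3.28  0.59 -1.66] 0.0
[480. 187. 205.] 3 65 [ 0.22  0.11  2.31  3.51  0.43 -1.84] 0.0
[502. 188. 196.] 3 65 [ 0.21  0.17  2.27  3.47  0.45 -1.8 ] 0.0
[524. 189. 188.] 3 65 [ 0.2   0.23  2.23  3.44  0.46 -1.78] 0.0
[546. 190. 179.] 3 65 [ 0.19  0.29  2.18  3.41  0.47 -1.76] 0.0
[568. 191. 170.] 3 65 [ 0.18  0.34  2.13  3.39  0.48 -1.74] 0.0
```

```bash
python3 - <<'E'
from plan import *
f=lambda h,t:(lambda z,y:R.from_matrix(np.c_[np.cross(y,z),y,z]))(*pose(h,t))
c=f(15,65)
for h,t in((17,75),(20,90),(15,90),(10,90),(6,77),(3,65)): print(h,t,np.degrees((f(h,t)*c.inv()).as_rotvec()).round(1))
s=ctrl.sense();print(np.degrees((R.from_quat(s['ee_rot'],scalar_first=True)*c.inv()).as_rotvec()).round(2))
E
```

```text
17 75 [ 2.8 -9.6  2. ]
20 90 [  7.5 -23.9   4.9]
15 90 [  6.5 -24.1   0. ]
10 90 [  5.4 -24.4  -4.9]
6 77 [  2.2 -11.8  -9. ]
3 65 [  0.  -0. -12.]
[0.01 0.01 0.24]
```

Emit:
apply_moves:
  targets:
    - [0,[3,30,0],[1.9,-6,1.2]]
    - [0,[6,60,0],[3.8,-12,2.5]]
    - [0,[10,90,0],[5.6,-18,3.7]]
    - [0,[13,119,0],[7.5,-23.9,4.9]]
    - [0,[18,160,-6],[7.5,-23.9,4.9]]
    - [0,[22,200,-12],[7.5,-23.9,4.9]]
    - [0,[26,240,-18],[7.5,-23.9,4.9]]
    - [0,[29,280,-24],[7.5,-23.9,4.9]]
    - [0,[33,319,-30],[7.5,-23.9,4.9]]
    - [0,[31,344,-38],[7.2,-24,3.3]]
    - [0,[29,369,-47],[6.8,-24,1.6]]
    - [0,[28,394,-55],[6.5,-24.1,0]]
    - [0,[26,419,-63],[6.1,-24.2,-1.6]]
    - [0,[24,444,-72],[5.8,-24.3,-3.3]]
    - [0,[23,469,-80],[5.4,-24.4,-4.9]]
    - [0,[23,480,-92],[4,-19,-6.5]]
    - [0,[23,488,-103],[2.2,-11.8,-9]]
    - [0,[23,497,-114],[1.1,-6,-10.5]]
    - [0,[23,506,-125],[0,0,-12]]
    - [0,[23,506,-125],[0,0,-12]]

```text
time_s: 10.5
eef_pos: [480.2, 188.2, 205.8]
ee_rot: [-0.016, 0.843, 0.025, 0.537]
force: [0.2, -0.5, -0.6]
grip_width: 0.122
grip_force: 48.8
```

```bash
cat > look.py <<'E'
from h import *
from scipy.spatial.transform import Rotation as R
s=ctrl.sense();print({k:np.round(s[k],3).tolist() for k in('time_s','joints','eef_pos','force','grip_width')})
z=R.from_quat(s['ee_rot'],scalar_first=True).as_matrix()[:,2];print("z",z.round(3))
e=s['eef_pos']
for n in("scene","top"):
    im,d=capture(n);cv2.imwrite(f"pics/{n}_l.png",im)
    P=cloud(n,d).reshape(-1,3)
    F=P[(abs(P[:,0]-(e[0]-17))<25)&(abs(P[:,1]-e[1])<25)&(P[:,2]>e[2]+55)&(P[:,2]<e[2]+90)]
    if len(F)>5: print(n,"eye",len(F),((F.min(0)+F.max(0))/2).round(1),F.min(0).round(),F.max(0).round(),np.linalg.svd(F[:,:2]-F[:,:2].mean(0))[2][0].round(2))
    G=P[(P[:,0]>530)&(P[:,0]<552)&(abs(P[:,1]-190)<15)&(P[:,2]>242)&(P[:,2]<275)]
    if len(G): g=G[G[:,2]>257]; print(n,"smalltip",len(g),g.mean(0).round(1) if len(g) else '',G[:,2].max().round(1),G.mean(0).round())
E
python3 look.py; python3 -c "
import cv2,numpy as np
a=cv2.imread('pics/scene_l.png');b=cv2.imread('pics/top_l.png')
cv2.imwrite('pics/h1.png',np.hstack([cv2.resize(a[100:260,170:330],(400,400)),cv2.resize(b[60:220,120:280],(400,400))]))"
```

```text
{'time_s': 10.5, 'joints': [0.219, 0.109, 2.31, 3.497, 0.431, -1.828], 'eef_pos': [480.197, 188.154, 205.774], 'force': [0.174, -0.505, -0.584], 'grip_width': 0.122}
z [ 0.905  0.053 -0.423]
scene eye 19 [467.7 183.8 273. ] [466. 167. 262.] [470. 200. 284.] [ 0.01 -1.  ]
scene smalltip 1 [540.6 191.6 258.5] 258.5 [546. 191. 251.]
top eye 26 [465.  183.2 275.6] [462. 170. 263.] [468. 197. 288.] [ 0.02 -1.  ]
top smalltip 1 [538.1 188.4 263.6] 263.6 [544. 190. 252.]
```

View pics/h1.png

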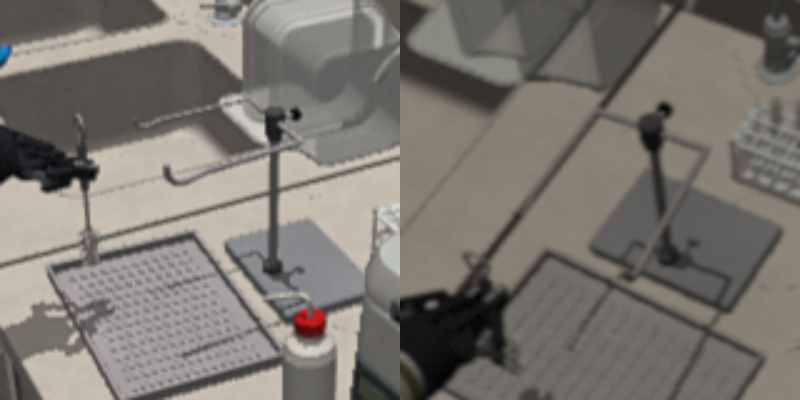

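View: brush held upright, eye at (83,125) in the left crop, outside the small hook tip at (142,124); all else in place. Thread the eye over the tip.

Emit:
apply_moves:
  targets:
    - [0,[0,6,-14],[0,0,0]]
    - [0,[20,6,-14],[0,0,0]]
    - [0,[40,6,-14],[0,0,0]]
    - [0,[55,6,-14],[0,0,0]]
    - [0,[62,6,-14],[0,0,0]]
    - [0,[62,6,-14],[0,0,0]]

```text
time_s: 11.2
eef_pos: [542.1, 191.9, 190.5]
ee_rot: [-0.014, 0.843, 0.024, 0.537]
force: [1.1, -0.7, -0.8]
grip_width: 0.124
grip_force: 48.8
```

```bash
python3 look.py; python3 - <<'E'
from h import *
a=cv2.imread('pics/scene_l.png');b=cv2.imread('pics/top_l.png')
cv2.imwrite('pics/h2.png',np.hstack([cv2.resize(a[115:195,190:270],(400,400),interpolation=cv2.INTER_CUBIC),cv2.resize(b[120:200,170:250],(400,400),interpolation=cv2.INTER_CUBIC)]))
E
```

```text
{'time_s': 11.2, 'joints': [0.193, 0.256, 2.179, 3.438, 0.441, -1.784], 'eef_pos': [542.118, 191.893, 190.468], 'force': [1.065, -0.653, -0.822], 'grip_width': 0.124}
z [ 0.905  0.05  -0.423]
scene eye 26 [538.1 188.8 258.4] [527. 174. 247.] [549. 204. 270.] [-0.03 -1.  ]
scene smalltip 6 [534.4 184.5 261.1] 268.9 [537. 189. 255.]
top eye 35 [533.9 189.3 258.8] [522. 175. 246.] [545. 203. 272.] [ 0.03 -1.  ]
top smalltip 4 [536.8 186.3 259.3] 261.5 [542. 189. 253.]
```

View pics/h2.png

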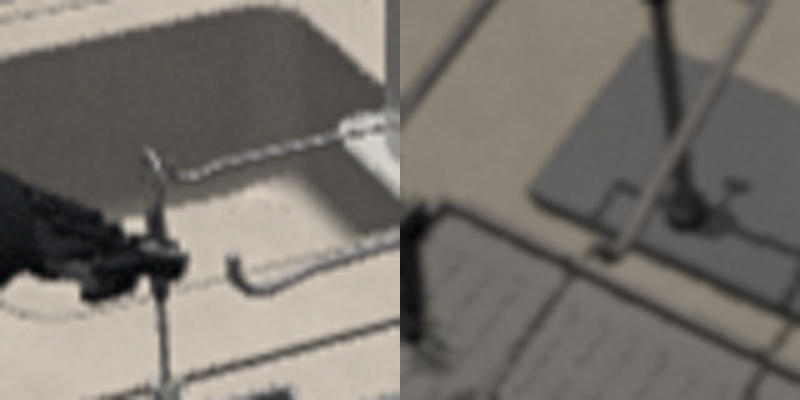

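View: eye at (152,165), about 10 mm short of the small hook's tip and level with it. Go on in slowly.

Emit:
apply_moves:
  targets:
    - [0,[3,3,0],[0,0,0]]
    - [0,[8,3,0],[0,0,0]]
    - [0,[13,3,0],[0,0,0]]
    - [0,[18,3,0],[0,0,0]]
    - [0,[23,3,0],[0,0,0]]
    - [0,[23,3,0],[0,0,0]]

```text
time_s: 11.9
eef_pos: [565.6, 195.7, 191.4]
ee_rot: [-0.015, 0.843, 0.024, 0.538]
force: [0.3, -1.0, -0.0]
grip_width: 0.125
grip_force: 48.9
```

```bash
python3 look.py; python3 - <<'E'
from h import *
a=cv2.imread('pics/scene_l.png')
cv2.imwrite('pics/h3.png',cv2.resize(a[125:185,190:270],(800,600),interpolation=cv2.INTER_CUBIC))
E
```

```text
{'time_s': 11.9, 'joints': [0.19, 0.294, 2.118, 3.444, 0.419, -1.793], 'eef_pos': [565.647, 195.675, 191.419], 'force': [0.277, -1.007, -0.022], 'grip_width': 0.125}
z [ 0.905  0.051 -0.422]
scene eye 35 [557.1 192.7 258.9] [541. 179. 246.] [573. 206. 271.] [ 0.94 -0.35]
scene smalltip 2 [542.  190.9 258.6] 258.8 [546. 192. 252.]
top eye 45 [555.4 192.8 260. ] [538. 179. 247.] [573. 207. 273.] [-1.   -0.04]
top smalltip 20 [548.8 191.4 265.1] 272.7 [548. 191. 258.]
```

View pics/h3.png

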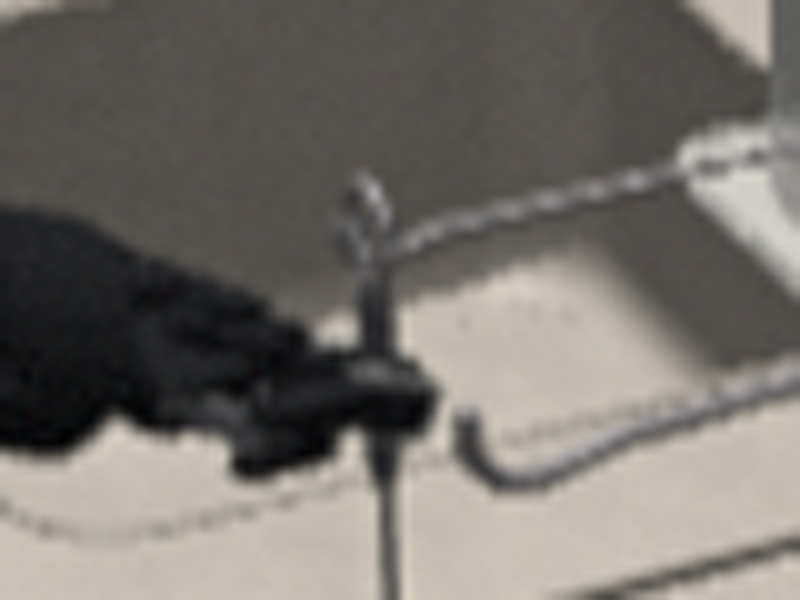

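The eye at (368,225) has the rod running into it from the right, so it is threaded. I've now viewed 11 pictures, one over the limit of 10, so from here I use numbers only. Lower onto the hook.

Emit:
apply_moves:
  targets:
    - [0,[0,-1,-5],[0,0,0]]
    - [0,[0,-1,-10],[0,0,0]]
    - [0,[0,-1,-14],[0,0,0]]
    - [0,[0,-1,-17],[0,0,0]]
    - [0,[0,-1,-19],[0,0,0]]
    - [0,[0,-1,-19],[0,0,0]]

```text
time_s: 12.6
eef_pos: [565.1, 194.8, 172.1]
ee_rot: [-0.015, 0.843, 0.024, 0.537]
force: [-0.3, -0.2, -0.5]
grip_width: 0.124
grip_force: 48.9
```

```bash
python3 look.py
```

```text
{'time_s': 12.6, 'joints': [0.188, 0.338, 2.133, 3.405, 0.474, -1.752], 'eef_pos': [565.061, 194.765, 172.096], 'force': [-0.299, -0.17, -0.467], 'grip_width': 0.124}
z [ 0.905  0.051 -0.422]
scene eye 38 [557.7 188.5 243.9] [542. 172. 228.] [573. 206. 260.] [0.49 0.87]
scene smalltip 1 [542.3 187.5 260.1] 260.1 [548. 192. 250.]
top eye 53 [555.1 192.5 243.5] [538. 177. 227.] [572. 208. 260.] [-0.98 -0.22]
top smalltip 3 [539.2 189.  259.4] 259.8 [547. 189. 249.]
```

Emit:
apply_moves:
  targets:
    - [0,[0,0,-1],[0,0,0]]
    - [0,[0,0,-2],[0,0,0]]
    - [0,[0,0,-2],[0,0,0]]
    - [0,[0,0,-2],[0,0,0]]

```text
time_s: 13.1
eef_pos: [565.5, 194.7, 171.0]
ee_rot: [-0.015, 0.842, 0.024, 0.538]
force: [2.8, 0.2, 3.9]
grip_width: 0.128
grip_force: 48.7
```

Emit:
apply_moves:
  targets:
    - [20,[0,0,0],[0,0,0]]
    - [30,[0,0,0],[0,0,0]]
    - [60,[0,0,0],[0,0,0]]
    - [60,[0,0,0],[0,0,0]]
    - [60,[0,0,0],[0,0,0]]
    - [60,[0,0,0],[0,0,0]]
    - [60,[-10,0,0],[0,0,0]]
    - [60,[-25,-1,0],[0,0,0]]
    - [60,[-45,-2,0],[0,0,0]]
    - [60,[-70,-4,0],[0,0,0]]
    - [60,[-100,-5,0],[0,0,0]]
    - [60,[-130,-7,0],[0,0,0]]
    - [60,[-130,-7,0],[0,0,0]]

```text
time_s: 14.4
eef_pos: [431.5, 187.7, 169.3]
ee_rot: [-0.015, 0.844, 0.025, 0.536]
force: [0.4, 0.6, -0.9]
grip_width: 0.703
grip_force: 0.0
```

```bash
python3 look.py; cat > st.py <<'E'
from h import *
for n in("scene","top"):
    im,d=capture(n);P=cloud(n,d).reshape(-1,3)
    B=P[(abs(P[:,0]-551)<35)&(abs(P[:,1]-190)<35)]
    for lo,hi in((28,85),(85,140),(145,210),(210,242),(235,256)):
        g=B[(B[:,2]>lo)&(B[:,2]<hi)]; print(n,"brush",lo,len(g),g.mean(0).round() if len(g) else '')
    print(n,"basket")
    Q=P[(abs(P[:,0]-463)<60)&(abs(P[:,1]+327)<65)]; g=Q[(Q[:,2]>114)&(Q[:,2]<130)]
    if len(g): c=(g.min(0)+g.max(0))/2; print(len(g),g.mean(0).round(1),np.linalg.svd((g-g.mean(0))[:,:2])[2][0].round(3),g.min(0).round(),g.max(0).round())
E
python3 st.py
```

```text
{'time_s': 14.4, 'joints': [0.263, 0.142, 2.442, 3.479, 0.593, -1.767], 'eef_pos': [431.526, 187.716, 169.297], 'force': [0.403, 0.58, -0.92], 'grip_width': 0.703}
z [ 0.904  0.052 -0.425]
scene smalltip 2 [542.  190.9 258.6] 258.9 [546. 191. 252.]
top smalltip 0  255.6 [548. 190. 248.]
scene brush 28 101 [552. 188.  62.]
scene brush 85 23 [554. 191. 106.]
scene brush 145 63 [553. 189. 179.]
scene brush 210 23 [554. 191. 224.]
scene brush 235 32 [561. 189. 247.]
scene basket
111 [ 468.3 -329.8  121.1] [ 0.251 -0.968] [ 454. -375.  114.] [ 483. -282.  127.]
top brush 28 104 [548. 188.  64.]
top brush 85 22 [549. 190. 110.]
top brush 145 67 [548. 188. 181.]
top brush 210 30 [550. 192. 223.]
top brush 235 47 [559. 191. 247.]
top basket
126 [ 464.8 -327.2  121.3] [ 0.25  -0.968] [ 451. -373.  114.] [ 477. -282.  130.]
```

Brush hangs freely at (551,189) with its eye at the hook's height. Next, plan the unwinding back to tool-down over the bail.

```bash
python3 - <<'E'
from plan import *
q=ctrl.sense()["joints"]
W=[((431,188,170),3,65),((450,165,240),8,85),((480,75,275),15,90),((480,0,300),20,90),((460,-200,330),20,90),((460,-280,330),35,50),((471,-348,260),104.5,0)]
plan(W,q,3)
f=lambda h,t:(lambda z,y:R.from_matrix(np.c_[np.cross(y,z),y,z]))(*pose(h,t))
c=f(3,65)
for a,h,t in W: print(np.array(a)-W[0][0],np.degrees((f(h,t)*c.inv()).as_rotvec()).round(1))
c=f(35,50);print(np.degrees((f(104.5,0)*c.inv()).as_rotvec()).round(1))
E
```

```text
[437. 180. 193.] 5 72 [ 0.21  0.13  2.48  3.33  0.72 -1.67] 0.0
[444. 173. 217.] 6 78 [ 0.14  0.13  2.51  3.18  0.87 -1.59] 0.0
[450. 165. 240.] 8 85 [ 0.07  0.14  2.54  3.06  1.02 -1.53] 0.0
[460. 135. 252.] 10 87 [-0.13  0.1   2.56  2.78  1.06 -1.41] 0.0
[470. 105. 263.] 13 88 [-0.32  0.08  2.56  2.53  1.12 -1.29] 0.0
[480.  75. 275.] 15 90 [-0.48  0.08  2.53  2.32  1.19 -1.2 ] 0.0
[480.  50. 283.] 17 90 [-0.61  0.05  2.52  2.16  1.23 -1.1 ] 0.0
[480.  25. 292.] 18 90 [-0.73  0.04  2.49  2.01  1.28 -1.03] 0.0
[480.   0. 300.] 20 90 [-0.82  0.04  2.45  1.89  1.33 -0.96] 0.0
[473. -67. 310.] 20 90 [-1.01  0.06  2.38  1.73  1.44 -0.88] 0.0
[ 467. -133.  320.] 20 90 [-1.15  0.12  2.27  1.62  1.52 -0.82] 0.0
[ 460. -200.  330.] 20 90 [-1.25  0.19  2.15  1.55  1.59 -0.76] 0.0
[ 460. -227.  330.] 25 77 [-1.25  0.17  1.97  1.31  1.54 -0.57] 0.0
[ 460. -253.  330.] 30 63 [-1.21  0.19  1.77  1.08  1.54 -0.42] 0.0
[ 460. -280.  330.] 35 50 [-1.16  0.24  1.58  0.85  1.56 -0.31] 0.0
[ 464. -303.  307.] 58 33 [-1.03  0.4   1.28  0.52  1.72 -0.46] 0.0
[ 467. -325.  283.] 81 17 [-0.91  0.47  1.16  0.21  1.71 -0.75] 0.0
[ 471. -348.  260.] 104 0 [-0.84  0.43  1.25 -0.    1.46 -1.09] 0.0
[0 0 0] [0. 0. 0.]
[ 19 -23  70] [  1.9 -19.9   4.9]
[  49 -113  105] [  3.9 -24.7  11.8]
[  49 -188  130] [  5.  -24.6  16.7]
[  29 -388  160] [  5.  -24.6  16.7]
[  29 -468  160] [-4.9 14.4 31.8]
[  40 -536   90] [-59.2  43.4  89.2]
[-49.7  18.4  64.8]
```

Emit:
apply_moves:
  targets:
    - [60,[10,-9,23],[0.6,-6.6,1.6]]
    - [60,[20,-18,46],[1.3,-13.2,3.2]]
    - [60,[30,-28,70],[1.9,-19.9,4.9]]
    - [60,[37,-56,82],[2.6,-21.5,7.2]]
    - [60,[44,-84,93],[3.2,-23,9.5]]
    - [60,[50,-113,105],[3.9,-24.7,11.8]]
    - [60,[48,-138,113],[4.3,-24.7,13.4]]
    - [60,[46,-163,122],[4.6,-24.6,15]]
    - [60,[45,-188,130],[5,-24.6,16.7]]
    - [60,[41,-228,136],[5,-24.6,16.7]]
    - [60,[37,-268,142],[5,-24.6,16.7]]
    - [60,[33,-308,148],[5,-24.6,16.7]]
    - [60,[29,-348,154],[5,-24.6,16.7]]
    - [60,[25,-388,160],[5,-24.6,16.7]]
    - [60,[25,-404,160],[3,-17,19.7]]
    - [60,[25,-420,160],[1,-9,22.7]]
    - [60,[25,-436,160],[-1,-1,25.7]]
    - [60,[25,-452,160],[-3,7,28.7]]
    - [60,[25,-468,160],[-4.9,14.4,31.8]]
    - [60,[25,-468,160],[-4.9,14.4,31.8]]

```text
time_s: 16.6
eef_pos: [461.1, -282.5, 331.9]
ee_rot: [-0.126, 0.864, 0.276, 0.402]
force: [-0.1, -0.4, -1.0]
grip_width: 0.703
grip_force: 0.0
```

```bash
python3 - <<'E'
from plan import *
s=ctrl.sense();print(s['time_s'],s['eef_pos'].round(1),s['joints'].round(2),s['force'].round(1))
f=lambda h,t:(lambda z,y:R.from_matrix(np.c_[np.cross(y,z),y,z]))(*pose(h,t))
c=R.from_quat(s['ee_rot'],scalar_first=True)
print(np.degrees((f(104.5,0)*c.inv()).as_rotvec()).round(1),np.array([471.3,-348.3,230])-s['eef_pos'])
E
python3 st.py
```

```text
16.6 [ 461.1 -282.5  331.9] [-1.15  0.24  1.56  0.85  1.57 -0.31] [-0.1 -0.4 -1. ]
[-49.5  18.4  64.5] [  10.23581968  -65.80380177 -101.94246775]
scene brush 28 0 
scene brush 85 0 
scene brush 145 0 
scene brush 210 17 [554. 192. 227.]
scene brush 235 32 [561. 190. 247.]
scene basket
110 [ 468.9 -331.8  121.2] [ 0.252 -0.968] [ 454. -375.  114.] [ 482. -284.  127.]
top brush 28 102 [548. 188.  63.]
top brush 85 24 [550. 191. 110.]
top brush 145 58 [549. 188. 177.]
top brush 210 7 [550. 181. 230.]
top brush 235 29 [565. 188. 248.]
top basket
33 [ 456.3 -294.3  120.3] [ 0.224 -0.975] [ 451. -307.  115.] [ 462. -284.  128.]
```

Emit:
apply_moves:
  targets:
    - [55,[1,-7,-5],[-5,1.8,6.5]]
    - [55,[2,-13,-10],[-10,3.7,13]]
    - [55,[3,-20,-15],[-15,5.5,19.4]]
    - [55,[4,-26,-20],[-20,7.4,26]]
    - [55,[5,-33,-25],[-25,9.2,32.3]]
    - [55,[6,-39,-30],[-30,11,38.7]]
    - [55,[7,-46,-35],[-35,12.9,45]]
    - [55,[8,-52,-40],[-40,14.7,51.6]]
    - [55,[9,-59,-45],[-45,16.6,58]]
    - [55,[10,-66,-60],[-49.5,18.4,64.5]]
    - [55,[10,-66,-90],[-49.5,18.4,64.5]]
    - [55,[10,-66,-100],[-49.5,18.4,64.5]]
    - [55,[10,-66,-100],[-49.5,18.4,64.5]]

```text
time_s: 18.0
eef_pos: [469.0, -345.4, 228.3]
ee_rot: [-0.005, 0.614, 0.789, 0.001]
force: [0.1, 0.8, 0.1]
grip_width: 0.645
grip_force: 0.0
```

```bash
python3 - <<'E'
from plan import *
s=ctrl.sense();print(s['time_s'],s['eef_pos'].round(1),s['joints'].round(2),s['force'].round(1))
c=R.from_quat(s['ee_rot'],scalar_first=True);print(c.as_matrix().round(3).tolist())
E
```

```text
18.0 [ 469.  -345.4  228.3] [-0.84  0.45  1.31  0.    1.39 -1.08] [0.1 0.8 0.1]
[[-0.245, 0.969, -0.006], [0.969, 0.246, 0.007], [0.009, -0.004, -1.0]]
```

Emit:
apply_moves:
  targets:
    - [50,[1,-2,-40],[0,0,0]]
    - [50,[1,-2,-80],[0,0,0]]
    - [50,[1,-2,-110],[0,0,0]]
    - [50,[1,-2,-122],[0,0,0]]
    - [50,[1,-2,-122],[0,0,0]]
    - [0,[1,-2,-122],[0,0,0]]
    - [0,[1,-2,-122],[0,0,0]]
    - [0,[1,-2,-122],[0,0,0]]
    - [0,[1,-2,-122],[0,0,0]]
    - [0,[1,-2,-122],[0,0,0]]
    - [0,[1,-2,-122],[0,0,0]]
  squeeze: 70

```text
time_s: 19.1
eef_pos: [471.9, -348.7, 109.7]
ee_rot: [-0.001, 0.614, 0.79, -0.0]
force: [2.2, -0.1, 7.3]
grip_width: 0.063
grip_force: 68.7
```

```bash
python3 st.py | grep -A2 basket
```

```text
scene basket
74 [ 472.1 -359.5  122.3] [-0.979  0.203] [ 457. -373.  115.] [ 492. -346.  130.]
top brush 28 0 
--
top basket
95 [ 461.1 -319.1  121.4] [ 0.246 -0.969] [ 449. -373.  115.] [ 479. -282.  128.]
```

Emit:
apply_moves:
  targets:
    - [0,[0,0,15],[0,0,0]]
    - [0,[0,0,40],[0,0,0]]
    - [0,[0,0,75],[0,0,0]]
    - [0,[0,0,110],[0,0,0]]
    - [0,[0,0,145],[0,0,0]]
    - [0,[0,0,180],[0,0,0]]
    - [0,[0,0,210],[0,0,0]]
    - [0,[-2,30,210],[0,0,-1]]
    - [0,[-4,65,210],[0,0,-2]]
    - [0,[-5,100,210],[0,0,-3]]
    - [0,[-6,135,210],[0,0,-4]]
    - [0,[-7,170,210],[0,0,-5]]
    - [0,[-8,205,210],[0,0,-6]]
    - [0,[-9,240,210],[0,0,-7]]
    - [0,[-10,275,210],[0,0,-8]]
    - [0,[-11,310,210],[0,0,-9]]
    - [0,[-11,340,210],[0,0,-10]]
    - [0,[-11,362,210],[0,0,-11]]
    - [0,[-11,375,210],[0,0,-11]]
    - [0,[-11,375,210],[0,0,-11]]

```text
time_s: 21.2
eef_pos: [459.9, 27.7, 318.3]
ee_rot: [-0.002, 0.686, 0.728, -0.0]
force: [0.1, -1.1, -2.6]
grip_width: 0.062
grip_force: 68.7
```

Emit:
apply_moves:
  targets:
    - [0,[5,0,-20],[0,0,0]]
    - [0,[11,0,-40],[0,0,0]]
    - [0,[11,0,-40],[0,0,0]]
    - [0,[11,0,-40],[0,0,0]]
    - [0,[11,0,-40],[0,0,0]]

```text
time_s: 21.7
eef_pos: [471.3, 26.3, 279.4]
ee_rot: [-0.002, 0.687, 0.727, 0.0]
force: [-0.2, 0.5, -1.6]
grip_width: 0.061
grip_force: 68.7
```

```bash
cat > bk.py <<'E'
from h import *
s=ctrl.sense();e=s['eef_pos'];print(s['time_s'],e.round(1),s['force'].round(1),s['grip_width'].round(3))
for n in("scene","top"):
    im,d=capture(n);P=cloud(n,d).reshape(-1,3)
    L=P[(abs(P[:,0]-e[0])<60)&(P[:,1]>e[1]-40)&(P[:,1]<e[1]+80)]
    b=e[2]+12
    for nm,lo,hi,y0,y1 in(("bar",b-8,b+8,16,60),("legL",b-45,b-15,50,80),("legR",b-45,b-15,-40,-10),("rim",b-64,b-54,-40,80),("body",b-119,b-65,-40,80)):
        g=L[(L[:,2]>lo)&(L[:,2]<hi)&(L[:,1]>e[1]+y0)&(L[:,1]<e[1]+y1)]
        if len(g): print(n,nm,len(g),g.mean(0).round(1),g.min(0).round(),g.max(0).round())
    H=P[(P[:,0]>505)&(P[:,0]<600)&(abs(P[:,1]-50)<12)&(P[:,2]>238)&(P[:,2]<280)]
    for x0 in(510,525,540,555,575):
        g=H[(H[:,0]>=x0)&(H[:,0]<x0+15)]
        if len(g): print(n,"hook",x0,len(g),g.mean(0).round(1),g[:,2].max().round(1))
E
python3 bk.py
```

```text
Traceback (most recent call last):
  File "bk.py", line 2, in <module>
    s=ctrl.sense();e=s['eef_pos'];print(s['time_s'],e.round(1),s['force'].round(1),s['grip_width'].round(3))
                                                                                   ^^^^^^^^^^^^^^^^^^^^^
AttributeError: 'float' object has no attribute 'round'
```

```bash
sed -i "s/,s\['grip_width'\].round(3)//" bk.py; python3 bk.py
```

```text
21.7 [471.3  26.3 279.4] [-0.2  0.5 -1.6]
scene bar 1 [467.2  64.3 289.7] [467.  64. 290.] [467.  64. 290.]
scene legL 22 [468.   92.1 262.8] [465.  87. 248.] [472.  97. 275.]
scene legR 25 [4.740e+02 1.000e-01 2.608e+02] [471.  -4. 247.] [479.   8. 275.]
scene rim 133 [470.7  39.3 230. ] [424.  -4. 227.] [519.  95. 237.]
scene body 507 [470.5  44.3 196.2] [423.  -3. 172.] [521. 100. 226.]
scene hook 510 15 [521.4  49.  265.5] 274.0
scene hook 525 17 [531.5  49.3 249.9] 267.9
scene hook 540 11 [547.8  51.3 245. ] 248.0
scene hook 555 15 [563.2  52.  246.5] 251.4
scene hook 575 13 [583.1  52.2 250.1] 254.2
top bar 25 [466.2  76.3 291.5] [463.  49. 284.] [471.  86. 296.]
top legL 24 [464.8  92.2 263.7] [462.  89. 250.] [469.  96. 276.]
top legR 22 [4.703e+02 3.000e-01 2.632e+02] [468.  -3. 248.] [473.   6. 274.]
top rim 153 [459.8  37.5 230. ] [421.  -2. 227.] [519.  96. 237.]
top body 503 [461.1  42.3 193.3] [422.  -3. 172.] [520.  95. 226.]
top hook 525 3 [534.6  47.9 247.5] 249.6
top hook 540 5 [549.   49.1 241.8] 244.6
top hook 555 16 [563.5  50.3 247.6] 251.2
top hook 575 16 [582.   52.3 250.8] 255.8
```

Emit:
apply_moves:
  targets:
    - [0,[0,3,0],[0,0,0]]
    - [0,[20,3,0],[0,0,0]]
    - [0,[35,3,0],[0,0,0]]
    - [0,[45,3,0],[0,0,0]]
    - [0,[55,3,0],[0,0,0]]
    - [0,[65,3,0],[0,0,0]]
    - [0,[74,3,0],[0,0,0]]
    - [0,[74,3,0],[0,0,0]]
    - [0,[74,3,0],[0,0,0]]

```text
time_s: 22.7
eef_pos: [544.9, 29.8, 278.2]
ee_rot: [-0.002, 0.687, 0.727, -0.0]
force: [0.7, -0.3, -2.0]
grip_width: 0.062
grip_force: 68.7
```

```bash
python3 bk.py
```

```text
22.7 [544.9  29.8 278.2] [ 0.7 -0.3 -2. ]
scene bar 3 [541.5  66.2 288.1] [540.  63. 287.] [543.  69. 288.]
scene legL 26 [541.7  95.7 260.3] [538.  89. 249.] [546. 103. 275.]
scene legR 28 [547.5   3.9 260. ] [543.  -1. 246.] [552.  14. 275.]
scene rim 115 [542.1  41.6 229. ] [498.   1. 226.] [593. 100. 235.]
scene body 470 [543.8  46.  195.4] [498.  -2. 171.] [596. 103. 225.]
scene hook 510 17 [521.6  48.6 265.4] 275.0
scene hook 525 17 [532.6  48.9 248.6] 260.8
scene hook 540 11 [547.3  49.6 245.4] 247.7
scene hook 555 9 [559.3  50.2 247. ] 250.3
scene hook 575 11 [582.5  53.4 249.3] 253.5
top bar 21 [539.8  82.  290.2] [536.  73. 286.] [545.  88. 294.]
top legL 21 [538.1  95.9 261.2] [534.  93. 246.] [543. 100. 275.]
top legR 21 [543.2   3.5 261.3] [541.   0. 245.] [548.  10. 274.]
top rim 147 [533.   43.1 228.9] [495.   1. 226.] [591. 100. 234.]
top body 505 [535.1  47.9 192. ] [495.   0. 171.] [592.  99. 225.]
top hook 510 19 [519.7  49.3 263.5] 272.1
top hook 525 12 [533.2  49.  249. ] 266.9
top hook 540 14 [546.5  50.9 244.8] 248.4
```

Emit:
apply_moves:
  targets:
    - [0,[0,0,-10],[0,0,0]]
    - [0,[0,0,-20],[0,0,0]]
    - [0,[0,0,-28],[0,0,0]]
    - [0,[0,0,-33],[0,0,0]]
    - [0,[0,0,-36],[0,0,0]]
    - [0,[0,0,-37],[0,0,0]]
    - [0,[0,0,-37],[0,0,0]]

```text
time_s: 23.5
eef_pos: [545.1, 29.8, 241.4]
ee_rot: [-0.002, 0.687, 0.727, 0.0]
force: [0.2, -0.3, -1.6]
grip_width: 0.059
grip_force: 68.8
```

```bash
python3 bk.py | grep -v body
```

```text
23.5 [545.1  29.8 241.4] [ 0.2 -0.3 -1.6]
scene bar 39 [565.2  50.7 251.5] [520.  46. 246.] [604.  56. 261.]
scene legL 10 [543.3  96.6 214.6] [540.  89. 210.] [548. 102. 221.]
scene legR 19 [547.1   3.5 224. ] [544.  -3. 209.] [550.   9. 237.]
scene rim 122 [543.7  44.1 192.1] [497.  -1. 189.] [596. 102. 199.]
scene hook 510 16 [521.7  49.4 264.4] 273.8
scene hook 525 15 [531.2  48.1 250.8] 268.4
scene hook 575 11 [582.9  49.2 251.4] 256.1
top bar 26 [536.2  74.3 253.6] [517.  46. 246.] [548.  88. 260.]
top legL 21 [538.9  96.5 222.3] [536.  93. 209.] [542. 101. 238.]
top legR 19 [544.2   3.3 223.1] [541.   1. 210.] [548.   8. 235.]
top rim 149 [532.8  41.6 192.2] [495.   0. 189.] [592. 100. 198.]
top hook 510 7 [519.4  48.7 257. ] 262.4
```

Bar in the dip region, not yet bearing. Ease down to contact.

Emit:
apply_moves:
  targets:
    - [0,[0,0,-1],[0,0,0]]
    - [0,[0,0,-2],[0,0,0]]
    - [0,[0,0,-2],[0,0,0]]
    - [0,[0,0,-2],[0,0,0]]

```text
time_s: 24.0
eef_pos: [545.3, 29.7, 240.0]
ee_rot: [-0.002, 0.687, 0.727, 0.0]
force: [-0.3, -0.7, 5.0]
grip_width: 0.063
grip_force: 69.4
```

Emit:
apply_moves:
  targets:
    - [14,[0,0,0],[0,0,0]]
    - [20,[0,0,0],[0,0,0]]
    - [40,[0,0,0],[0,0,0]]
    - [40,[0,0,0],[0,0,0]]
    - [40,[0,0,0],[0,0,0]]
    - [40,[0,0,0],[0,0,0]]
    - [40,[0,-2,10],[0,0,0]]
    - [40,[0,-2,30],[0,0,0]]
    - [40,[0,-2,60],[0,0,0]]
    - [40,[0,-2,100],[0,0,0]]
    - [40,[-50,-20,120],[0,0,0]]
    - [40,[-100,-60,120],[0,0,0]]
    - [40,[-100,-110,120],[0,0,0]]
    - [40,[-100,-160,120],[0,0,0]]
    - [40,[-100,-200,120],[0,0,0]]
    - [40,[-100,-200,120],[0,0,0]]
    - [40,[-100,-200,120],[0,0,0]]
    - [40,[-100,-200,120],[0,0,0]]
    - [40,[-100,-200,120],[0,0,0]]
    - [40,[-100,-200,120],[0,0,0]]

```text
time_s: 26.0
eef_pos: [445.2, -169.2, 359.6]
ee_rot: [-0.002, 0.686, 0.728, 0.0]
force: [-0.4, 0.4, 0.1]
grip_width: 0.468
grip_force: 0.0
```

```bash
cat > fin.py <<'E'
from h import *
print(ctrl.sense()['time_s'])
for n in("scene","top"):
    im,d=capture(n);P=cloud(n,d).reshape(-1,3)
    def o(nm,x,y,w,lo,hi):
        g=P[(abs(P[:,0]-x)<w)&(abs(P[:,1]-y)<w)&(P[:,2]>lo)&(P[:,2]<hi)]
        if len(g): print(n,nm,len(g),g.mean(0).round(1),g.min(0).round(),g.max(0).round())
    o("basketbody",545,49,65,128,150);o("rim",545,49,65,185,200);o("legL",545,96,14,205,235);o("legR",545,3,14,205,235)
    o("brushhead",551,189,35,28,85);o("handle",551,189,35,145,210);o("eye",548,189,16,225,260)
    o("bottle",597,-160,60,100,190);o("beaker",614,-335,50,15,70)
E
python3 fin.py; python3 - <<'E'
from h import *
for n in("scene","top"):
    P=cloud(n,np.load(n+"0.npy")).reshape(-1,3)
    for x,y,w,lo,hi in((597,-160,60,100,190),(614,-335,50,15,70)):
        g=P[(abs(P[:,0]-x)<w)&(abs(P[:,1]-y)<w)&(P[:,2]>lo)&(P[:,2]<hi)]; print("before",n,len(g),g.mean(0).round(1))
E
```

```text
26.0
scene basketbody 324 [544.1  45.8 136.6] [497.  -1. 128.] [594. 102. 150.]
scene rim 146 [543.1  40.5 190.6] [497.  -0. 185.] [597. 101. 198.]
scene legL 3 [545.3  95.7 212.6] [545.  92. 210.] [546. 100. 216.]
scene legR 22 [546.9   3.3 222.7] [544.  -1. 205.] [550.   9. 235.]
scene brushhead 25 [548.8 188.2  58. ] [541. 179.  35.] [561. 198.  83.]
scene handle 21 [551.6 189.4 174.9] [548. 183. 147.] [555. 198. 208.]
scene eye 3 [553.6 185.6 234.7] [553. 175. 226.] [555. 201. 243.]
scene bottle 664 [ 615.2 -165.9  135.7] [ 569. -220.  100.] [ 656. -101.  189.]
scene beaker 749 [ 619.9 -344.7   43.4] [ 574. -385.   15.] [ 663. -285.   70.]
top basketbody 152 [509.4  31.  135.5] [494.   2. 128.] [540.  79. 150.]
top rim 22 [500.6  18.6 190.1] [498.   5. 185.] [505.  33. 196.]
top eye 4 [559.3 194.1 248.3] [550. 189. 246.] [563. 203. 252.]
top bottle 814 [ 618.  -169.1  136.6] [ 574. -220.  100.] [ 657. -112.  190.]
top beaker 556 [ 618.8 -341.4   43.8] [ 571. -385.   15.] [ 659. -285.   70.]
before scene 662 [ 615.2 -165.5  135.2]
before scene 753 [ 619.5 -344.1   43.3]
before top 858 [ 616.5 -166.   138. ]
before top 559 [ 618.7 -341.4   43.2]
```

Emit:
apply_moves:
  targets:
    - [40,[0,0,0],[0,0,0]]
    - [40,[0,0,0],[0,0,0]]
    - [40,[0,0,0],[0,0,0]]
    - [40,[0,0,0],[0,0,0]]
    - [40,[0,0,0],[0,0,0]]
    - [40,[0,0,0],[0,0,0]]
    - [40,[0,0,0],[0,0,0]]
    - [40,[0,0,0],[0,0,0]]
    - [40,[0,0,0],[0,0,0]]
    - [40,[0,0,0],[0,0,0]]
    - [40,[0,0,0],[0,0,0]]
    - [40,[0,0,0],[0,0,0]]
    - [40,[0,0,0],[0,0,0]]
    - [40,[0,0,0],[0,0,0]]
    - [40,[0,0,0],[0,0,0]]
    - [40,[0,0,0],[0,0,0]]
    - [40,[0,0,0],[0,0,0]]
    - [40,[0,0,0],[0,0,0]]
    - [40,[0,0,0],[0,0,0]]
    - [40,[0,0,0],[0,0,0]]

```text
time_s: 28.1
eef_pos: [445.0, -170.2, 359.3]
ee_rot: [-0.002, 0.687, 0.727, 0.0]
force: [-0.7, -0.1, 0.8]
grip_width: 0.471
grip_force: 0.0
```

```bash
python3 fin.py | grep scene; python3 fin.py | grep -E "scene (bask|brush|handle)"; python3 -c "
from rig import ctrl; print(ctrl.finish_job())"
```

```text
scene basketbody 328 [543.6  46.2 136.7] [498.  -0. 129.] [595. 105. 150.]
scene rim 143 [542.9  41.4 190.7] [495.  -1. 185.] [592. 101. 199.]
scene legL 3 [545.3  95.6 212.6] [542.  93. 207.] [547.  98. 221.]
scene legR 20 [547.    3.2 220. ] [543.  -2. 206.] [551.   9. 233.]
scene brushhead 23 [549.  188.6  55.4] [542. 180.  33.] [563. 196.  82.]
scene handle 23 [551.3 188.5 178.2] [547. 182. 148.] [555. 196. 210.]
scene eye 5 [551.3 181.3 239.8] [542. 176. 228.] [555. 195. 257.]
scene bottle 656 [ 615.7 -166.   136.3] [ 570. -220.  100.] [ 655. -101.  190.]
scene beaker 749 [ 619.6 -344.6   43.2] [ 574. -385.   15.] [ 664. -285.   70.]
scene basketbody 323 [543.8  46.4 136.4] [498.   2. 128.] [595. 103. 150.]
scene brushhead 25 [549.  188.5  57.8] [540. 178.  34.] [564. 195.  83.]
scene handle 25 [551.8 189.6 177.5] [548. 184. 146.] [555. 193. 209.]
the job is handed in; nothing more can be done
None
```

The job is handed in after about 28 s: the brush hangs on the smaller hook and the basket on the larger, both still and over the tray, with the bottle and beaker unmoved; I viewed 11 pictures, one over the limit of 10.

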